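# Sift the mixed wooden beads into the drawer

## Task

Sort the mixed wooden beads left over from lantern making: first stand the empty sieve squarely on the open drawer, then tip the beads from all the scoops into it, lift the loaded sieve just clear of the drawer and, still above it, shake it side to side until every small bead has dropped into the drawer and only the big ones stay in the sieve. Then stand the sieve with the big beads back in the middle of the felt pad, leave the scoops lying level on the table, and push the drawer fully home until its catch takes it. Leave the flask, the mug and the ink bottle where they stand.

Things in the scene. Friction and masses are not known exactly. Their poses are not given: they have to be found in the camera images.
- drawer_mouth (a point): where the sieve is to stand: point at the height of the plywood drawer's rim (66 mm above the table), on its centre line, 100 mm behind the inside of the drawer front; moves with the drawer. x points into the unit (the way home), y left, z up. Drawer floor 48 mm below the rim, inside 215 mm wide, 242 long, side walls 8 mm thick; at the start at least 205 mm of its inside length stands open before the unit
- unit_face (a point): middle of the lower edge of the front face of the low wooden desktop drawer unit, out of which the drawer comes; axes as drawer_mouth. The unit is fixed, reaches 280 mm back from here, is 261 mm wide and 85 mm high, its top 19 mm above the drawer's rim
- drawer_knob (a point): front face of the 26 mm steel knob in the middle of the drawer's wooden front, 20 mm before the front's outer face and 42 mm above the table; axes as drawer_mouth. The front is 12 mm thick, 257 mm wide and reaches from 8 to 66 mm above the table, flush with the rim; the knob can be pushed on
- drawer (a joint): how far the drawer is out, m: 0 is fully home, 0.23 fully out. It slides with 1 to 2 N of friction; from 0.014 to 0.006 a sprung ball catch resists (up to about 10 N), past 0.006 it draws the drawer in and holds it at 0
- sieve_grip (a point): middle of the wooden grip (100 mm along x, 18 wide in y, 20 high) of the sieve's fixed bow handle, 105 mm above the sieve's underside. Metal box inside 163 x 163 mm, walls 42 high, floor a 5 mm grid: 31 mm square openings, bars 13 wide; outside 191 along x, 250 along y with a flat flange at the underside on each y side, to rest on the drawer's side walls when its x is along the drawer. 0.4 kg
- pad_top (a point): centre of the top of the grey felt pad on which the sieve stands at the start, 260 mm (x) by 300 mm (y), 4 mm thick, fixed
- scoop1_grip (a point): one of three steel hand scoops: this point is in its wooden handle (16 mm wide in y, 14 mm high, 75 mm long along x), 26 mm above the scoop's underside. x points to the mouth; the open mouth's lip lies 144 mm ahead of this point, about 6 mm above the scoop's underside, the pan's back wall 40 mm ahead; the pan is 104 mm long, 80 mm wide, its walls 26 mm high. 0.13 kg
- scoop2_grip (a point): one of three steel hand scoops: this point is in its wooden handle (16 mm wide in y, 14 mm high, 75 mm long along x), 26 mm above the scoop's underside. x points to the mouth; the open mouth's lip lies 144 mm ahead of this point, about 6 mm above the scoop's underside, the pan's back wall 40 mm ahead; the pan is 104 mm long, 80 mm wide, its walls 26 mm high. 0.13 kg
- scoop3_grip (a point): one of three steel hand scoops: this point is in its wooden handle (16 mm wide in y, 14 mm high, 75 mm long along x), 26 mm above the scoop's underside. x points to the mouth; the open mouth's lip lies 144 mm ahead of this point, about 6 mm above the scoop's underside, the pan's back wall 40 mm ahead; the pan is 104 mm long, 80 mm wide, its walls 26 mm high. 0.13 kg
- big1_mid (a point): centre of a big wooden bead: a drilled cylinder 46 mm across and 30 mm high, 30 g, slippery; z is its axis; starts in a scoop, may be absent. Too big for the sieve's openings
- big2_mid (a point): centre of a big wooden bead: a drilled cylinder 46 mm across and 30 mm high, 30 g, slippery; z is its axis; starts in a scoop, may be absent. Too big for the sieve's openings
- big3_mid (a point): centre of a big wooden bead: a drilled cylinder 46 mm across and 30 mm high, 30 g, slippery; z is its axis; starts in a scoop, may be absent. Too big for the sieve's openings
- small1_mid (a point): centre of a small wooden bead: a drilled disc 27 mm across and 11 mm thick, 10 g, slippery; z is its axis; starts in a scoop, may be absent. Lies on the sieve's bars until it slides over an opening
- small2_mid (a point): centre of a small wooden bead: a drilled disc 27 mm across and 11 mm thick, 10 g, slippery; z is its axis; starts in a scoop, may be absent. Lies on the sieve's bars until it slides over an opening
- small3_mid (a point): centre of a small wooden bead: a drilled disc 27 mm across and 11 mm thick, 10 g, slippery; z is its axis; starts in a scoop, may be absent. Lies on the sieve's bars until it slides over an opening
- small4_mid (a point): centre of a small wooden bead: a drilled disc 27 mm across and 11 mm thick, 10 g, slippery; z is its axis; starts in a scoop, may be absent. Lies on the sieve's bars until it slides over an opening
- small5_mid (a point): centre of a small wooden bead: a drilled disc 27 mm across and 11 mm thick, 10 g, slippery; z is its axis; starts in a scoop, may be absent. Lies on the sieve's bars until it slides over an opening
- small6_mid (a point): centre of a small wooden bead: a drilled disc 27 mm across and 11 mm thick, 10 g, slippery; z is its axis; starts in a scoop, may be absent. Lies on the sieve's bars until it slides over an opening
- flask: steel tea flask, 68 mm across, 195 mm high; origin at its underside; a bystander
- mug: white mug, 80 mm across, its handle reaching some 30 mm further, 85 mm high; origin at its underside; a bystander
- ink_bottle: square black ink bottle with a red cap, 55 mm wide, 152 mm high; origin at its underside; a bystander
Not all that is in view belongs to the job. Leave any orange look-alike of the part that bears scoop3_grip alone.

How it is judged:
By the outcome, as a careful person would: the job done as asked, in the order asked, and still so for the second after the job is handed in, with the robot touching nothing.
Of big1, big2, big3 only 2 to 3 are there at a start; the rules pass over those that are not, and their reading is None.
Of small1, small2, small3, small4, small5, small6 only 4 to 6 are there at a start; the rules pass over those that are not, and their reading is None.
At some moment in a run one of scoop1, scoop2, scoop3 may be knocked a few centimetres aside while the robot is not near it.
It also fails if it takes over 208 s, if anything falls off the work surface, if the arm or the gripper's body presses on something with over 40 N, if the wrist force passes 120 N, or if a joint passes its speed limit or range.

## Robot

A 6-joint arm with a two-finger parallel gripper is mounted at the origin on the work surface. World frame = base frame: x ahead of the robot, y to its left, z up, the work surface at z = 0. Lengths are in m, angles in rad, forces in N, time in s.
With the tool pointing down it reaches from about 0.275 to 1 m from the base axis. Payload 8.4 kg.
Tool frame: the origin (TCP) lies at the very end of the fingers, on their centre line; the grasp point (between the pads) lies 19 mm behind it; z points along the fingers, y is the direction in which the jaws open and shut (so a half turn about z gives the same grasp; the last joint's range is limited). The gripper opens to 85 mm and grips with 20 to 120 N. Pads are 22 mm wide; open, the fingers measure 114 mm over their backs; the gripper's body (76 mm by 85 mm) begins 54 mm behind the grasp point. The pads swing forward as they close: fully open they stand 13 mm farther back than shut.
Start: joints at [-1.131, 0.353, 1.633, -0, 1.155, -0.002], TCP at [0.267, -0.565, 0.231] pointing down, gripper open.
Joint ranges: [-2.63, 2.63], [-0.92, 2.1], [0.06, 2.66], [-1.3, 4.44], [0, 2.69], [-3.02, 3.02]. Speed limits (rad/s): [2.22, 2.22, 2.79, 3.14, 3.14, 3.14].

## Interface

Orientations are given as a rotation vector (axis times angle).
In Python, from station import ctrl gives the robot as it stands. The module is installed in compiled form; this text tells all that it offers.
- The arm moves only by the tool drive_tool, never from a script. Its argument "plan" is a list that holds one entry, the list of rows, each a list of 6 numbers: the shift along the world's x, y, z in m, then the turn, a rotation vector about the world's x, y, z in degrees. In form: [[[tx, ty, tz, ax, ay, az], ...]]. A call has 1 to 5 rows; each row shifts and turns the commanded pose from where the row before left it; what a row does not reach is not made up. A row lasts 1/10 s, in which the tool goes at most 50 mm and 8.59 degrees, less where a joint would pass 70% of its speed; a pose out of reach is approached as far as the arm can. A call is refused whole if a number of a shift passes 0.05 or a number of a turn 8.59, either way. A call with a gripper value outside its range is refused whole. "jaw" is the closure, from -1 (fully open) to 1 (shut), set as the call begins (left out, the last holds). The fingers move at their own pace and stop on an object; the grip force is fixed at half the most. Time passes only in rows, so rows that do not move let the fingers close. It gives the time, the measured TCP pose, the force and the opening at its end, in the units of the state.
- ctrl.get_state(): the state, without advancing time (a new reading comes with each control period).
- ctrl.get_image(name): name is "scene" or "side" or "wrist"; returns (picture, depth): 384x512x3 uint8, red, green, blue; 384x512 float32, m along the optical axis (not along the pixel's ray), 0 where there is no reading.
- ctrl.calibration(name): a dict with "intrinsics" (3x3 intrinsics, pixels), "view" (4x4, takes a point from world to camera coordinates). Camera axes: x right, y down, z forward; pixel columns grow to the right and rows downward; lengths in m; the calibration is good to about 2 mm. A picture is of the moment at which its call begins: read the wrist's pose just before it. calibration takes no time and is no camera call; for the wrist camera it gives the pose at the moment of the call.
- ctrl.sign_off(): hands the job in, once; it reports no verdict.
The state is a dict: "time_s": time; "q": joint angles; "joint_velocities": joint speeds; "joint_torque": joint torques, N m; "position": TCP position; "ee_rot": TCP orientation; "wrist_force": force on the tool from outside, world axes, zero at the start; "wrist_torque": the same for the moment, N m; "grip_width": finger opening in m.
Only numpy, scipy, OpenCV 4.12 (cv2) and the standard library are available. Lean on these libraries where they do the work, as an engineer would, in place of code of your own. Each camera call takes 0.05 s, during which the arm holds its last target. There are 200 camera calls.

## Working session

There is one attempt and no reset: what is moved stays moved. The work goes in short steps, Python scripts to look and compute and a tool call to move; the robot and the scene stay as the last step left them, time stands still between calls to the robot, and variables do not carry over. Pictures are saved under pics/ and viewed, about 12 in all and at most 16, crops included, and the job is handed in when it is done.

Besides the shell and the picture viewer there is one more tool, called after "Request:" as name(argument=value, ...), one argument or row to a line, values as JSON. drive_tool: Moves the arm, as the interface text tells. Its arguments: {"type":"object","properties":{"plan":{"type":"array"},"jaw":{"type":"number"}},"required":["plan"]}

```bash
mkdir -p pics; cat > h.py <<'E'
import numpy as np, cv2
from scipy.spatial.transform import Rotation as R
from station import ctrl
def look(name, fn=None):
    c=ctrl.calibration(name); K=np.array(c["intrinsics"]);V=np.array(c["view"])
    im,d=ctrl.get_image(name)
    if fn: cv2.imwrite("pics/"+fn,im[:,:,::-1])
    v,u=np.mgrid[0:im.shape[0],0:im.shape[1]]
    p=np.stack([(u-K[0,2])/K[0,0]*d,(v-K[1,2])/K[1,1]*d,d],-1)
    P=(p-V[:3,3])@V[:3,:3]   # world points
    P[d==0]=np.nan
    return im,d,P,K,V
def ray(K,V,u,v,z):
    r=V[:3,:3].T@np.array([(u-K[0,2])/K[0,0],(v-K[1,2])/K[1,1],1]); o=-V[:3,:3].T@V[:3,3]
    return o+r*(z-o[2])/r[2]
def proj(K,V,p):
    q=V[:3,:3]@np.asarray(p)+V[:3,3]; q=K@q; return q[:2]/q[2]
def st():
    s=ctrl.get_state(); print("t",round(s["time_s"],2),"pos",np.round(s["position"],4),"rot",np.round(s["ee_rot"],3),"q",np.round(s["q"],2),"F",np.round(s["wrist_force"],1),"w",round(s["grip_width"],4)); return s
E
python3 - <<'E'
from h import *
st()
for n in ("scene","side","wrist"):
    im,d,P,K,V=look(n,n+"0.png"); print(n,"cam",np.round(-V[:3,:3].T@V[:3,3],3),"f",K[0,0], (d>0).mean()); np.savez(n+"0.npz",im=im,P=P,K=K,V=V)
a=cv2.imread("pics/scene0.png");b=cv2.imread("pics/side0.png")
E
```

```text
t 0.0 pos [ 0.267  -0.5646  0.2306] rot [-3.064e+00 -6.880e-01  1.000e-03] q [-1.13  0.35  1.63 -0.    1.16 -0.  ] F [ 0.5 -0.  -1.5] w 0.0852
scene cam [ 0.852 -0.689  1.143] f 407.6778401309896 0.9961751302083334
side cam [0.088 0.778 0.656] f 375.55083893216596 0.9959767659505209
wrist cam [ 0.337 -0.531  0.373] f 285.2943545070199 0.9959971110026041
```

View pics/scene0.png

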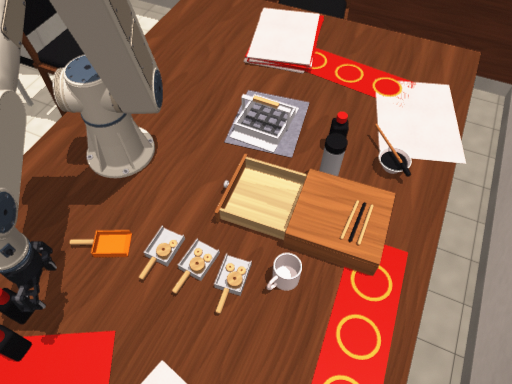

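View pics/side0.png

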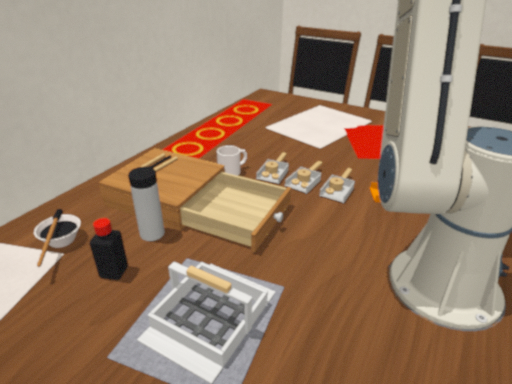

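```bash
python3 - <<'E'
from h import *
D=np.load("scene0.npz");im,P,K,V=D["im"],D["P"],D["K"],D["V"]
hsv=cv2.cvtColor(im,cv2.COLOR_RGB2HSV)
def rect(m,lab):
    q=P[m][:,:2].astype(np.float32); r=cv2.minAreaRect(q*1000); b=cv2.boxPoints(r)
    print(lab,m.sum(),"c",np.round(r[0]),"size",np.round(r[1]),"ang",round(r[2],1),"corners",np.round(b).astype(int).tolist())
def comp(m):
    n,l,s,_=cv2.connectedComponentsWithStats(m.astype(np.uint8)); return l==1+np.argmax(s[1:,4])
X,Y,Z=np.moveaxis(P,-1,0)
box=np.zeros(Z.shape,bool);box[160:275,285:400]=1
rect(comp(box&(Z>.080)&(Z<.09)),"unittop")
box[:]=0;box[150:250,210:310]=1
rect(comp(box&(Z>.058)&(Z<.072)),"drawerrim")
box[:]=0;box[80:160,220:315]=1
rect(comp(box&(Z>.0)&(Z<.008)&(hsv[...,1]<60)),"pad")
rect(box&(Z>.03),"sieve>.03")
rect(box&(Z>.01)&(Z<.03),"sieve.01-.03")
g=comp(box&(Z>.085)&(hsv[...,1]>90));rect(g,"grip"); print(np.nanmean(P[g],0), np.percentile(P[g][:,2],[10,90]))
for i,(u0,u1,v0,v1) in enumerate([(135,186,222,282),(170,220,236,295),(210,254,248,315)]):
    box[:]=0;box[v0:v1,u0:u1]=1
    wood=box&(hsv[...,1]>70)&(hsv[...,2]>120)&(Z>.008)
    n,l,s,c=cv2.connectedComponentsWithStats(wood.astype(np.uint8))
    for k in range(1,n):
        if s[k,4]>15: rect(l==k,f"scoop{i} wood z{np.nanmean(Z[l==k]):.3f} pix{np.round(c[k])}")
    met=box&(hsv[...,1]<60)&(Z>.003)
    rect(comp(met),"  metal")
for i,(u0,u1,v0,v1) in enumerate([(320,350,110,180),(262,305,250,295)]):
    box[:]=0;box[v0:v1,u0:u1]=1
    m=box&(Z>.03);rect(m,"byst");print(np.nanmax(Z[m]))
for n in ("scene",):
    a=cv2.imread("pics/scene0.png")
    cv2.imwrite("pics/crop1.png",cv2.resize(a[215:320,60:260],None,fx=4,fy=4,interpolation=cv2.INTER_CUBIC))
E
```

```text
unittop 6218 c [822.  27.] size [280. 265.] ang 3.8 corners [[673, 150], [691, -115], [970, -96], [953, 168]]
drawerrim 723 c [565.  11.] size [230. 258.] ang 3.8 corners [[442, 132], [459, -126], [688, -111], [671, 147]]
pad 1231 c [430. 361.] size [270. 305.] ang 8.2 corners [[275, 493], [318, 191], [586, 229], [542, 532]]
sieve>.03 883 c [428. 273.] size [194. 341.] ang 0.6 corners [[329, 442], [333, 101], [527, 103], [524, 444]]
sieve.01-.03 616 c [439. 346.] size [237. 270.] ang 9.1 corners [[300, 461], [343, 195], [577, 232], [534, 498]]
grip 139 c [429. 347.] size [19. 99.] ang 89.3 corners [[379, 338], [478, 336], [479, 356], [380, 357]]
[0.42924247 0.34478233 0.11750256] [0.11136165 0.12238605]
scoop0 wood z0.028 pix[165. 249.] 230 c [ 370. -278.] size [44. 70.] ang 8.3 corners [[343, -246], [353, -316], [396, -310], [386, -240]]
scoop0 wood z0.032 pix[147. 268.] 130 c [ 359. -360.] size [21. 75.] ang 5.7 corners [[345, -324], [352, -398], [373, -396], [366, -322]]
scoop0 wood z0.031 pix[183. 277.] 45 c [ 469. -337.] size [17. 44.] ang 5.8 corners [[458, -316], [462, -360], 
[... 619 characters left out ...]
[424, -315], [514, -323], [524, -216], [434, -208]]
scoop2 wood z0.025 pix[235. 276.] 315 c [ 597. -270.] size [60. 75.] ang 10.7 corners [[561, -239], [575, -312], [634, -301], [620, -228]]
scoop2 wood z0.032 pix[222. 300.] 151 c [ 605. -355.] size [19. 75.] ang 11.0 corners [[588, -320], [602, -393], [621, -390], [607, -316]]
  metal 457 c [ 591. -265.] size [ 87. 109.] ang 7.9 corners [[541, -217], [556, -325], [642, -313], [627, -205]]
byst 1292 c [724. 253.] size [ 87. 259.] ang 17.0 corners [[644, 364], [720, 116], [803, 142], [728, 390]]
0.1998707112834628
byst 570 c [ 739. -219.] size [ 79. 106.] ang 5.1 corners [[695, -170], [705, -276], [783, -269], [774, -163]]
0.08820519970668872
```

View pics/crop1.png

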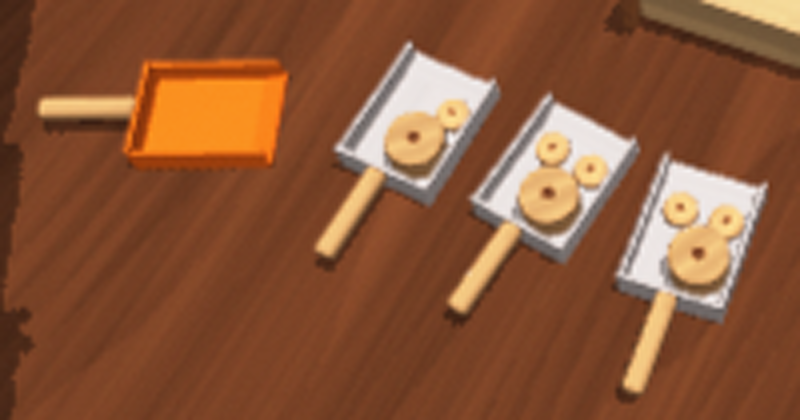

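The scene camera shows three steel scoops, at (163,247), (198,260) and (234,276). They hold 3 big beads and 5 small ones (1, 2 and 2). The orange scoop at (110,243) is the look-alike, so I leave it alone. The sieve is at (265,117) and the drawer at (262,195). Next I look at the sieve from close above.

Request:
drive_tool(
  plan=[
    [[0.036,0.045,0.02,0,0,-5],[0.036,0.045,0.02,0,0,-5],[0.036,0.045,0.02,0,0,-5],[0.036,0.045,0.02,0,0,-5],[0.036,0.045,0.02,0,0,-5]],
  ],
  jaw=-1,
)

```text
time_s: 0.65
position: [0.4155, -0.3789, 0.3138]
ee_rot: [-3.141, -0.002, 0.0]
wrist_force: [-0.4, -1.1, 0.2]
grip_width: 0.0854
```

Request:
drive_tool(
  plan=[
    [[0,0.05,0.01,0,0,0],[0,0.05,0.01,0,0,0],[0,0.05,0.01,0,0,0],[0,0.05,0.01,0,0,0],[0,0.05,0.01,0,0,0]],
  ],
)

```text
time_s: 1.15
position: [0.4142, -0.1336, 0.3626]
ee_rot: [-3.141, -0.008, -0.0]
wrist_force: [0.4, -0.5, -0.1]
grip_width: 0.0854
```

Request:
drive_tool(
  plan=[
    [[0,0.05,0,0,0,0],[0,0.05,0,0,0,0],[0,0.05,0,0,0,0],[0,0.05,0,0,0,0],[0,0.05,0,0,0,0]],
  ],
)

```text
time_s: 1.65
position: [0.4141, 0.1165, 0.3624]
ee_rot: [-3.142, -0.009, -0.001]
wrist_force: [1.2, 0.2, 0.0]
grip_width: 0.0856
```

Request:
drive_tool(
  plan=[
    [[-0.02,0.05,0,0,0,0],[-0.02,0.05,0,0,0,0],[-0.02,0.05,0,0,0,0],[-0.02,0.05,0,0,0,0],[0,0,0,0,0,0]],
  ],
)

```text
time_s: 2.15
position: [0.338, 0.3049, 0.3621]
ee_rot: [-3.14, -0.018, 0.002]
wrist_force: [-0.2, -0.3, 0.1]
grip_width: 0.0854
```

```bash
python3 - <<'E'
from h import *
st()
im,d,P,K,V=look("wrist","w1.png");np.savez("w1.npz",im=im,P=P,K=K,V=V)
E
```

```text
t 2.15 pos [0.338  0.3049 0.3621] rot [-3.14e+00 -1.80e-02  2.00e-03] q [ 0.73 -0.03  1.8   0.    1.37  2.29] F [-0.2 -0.3  0.1] w 0.0854
```

View pics/w1.png

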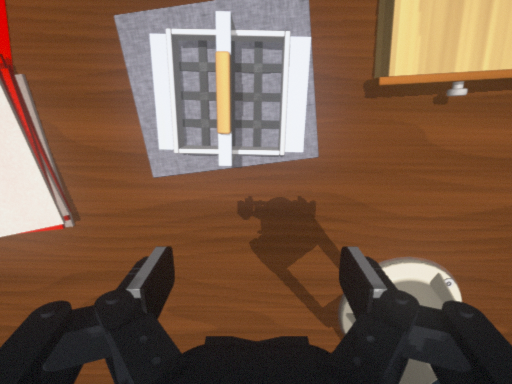

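The wrist view shows the sieve on the pad. Its grip runs (222,52) to (223,133), roughly along world x, and the pad is turned a few degrees. The drawer front and knob are at top right, about (457,88).

```bash
python3 - <<'E'
from h import *
D=np.load("w1.npz");im,P,K,V=D["im"],D["P"],D["K"],D["V"]
hsv=cv2.cvtColor(im,cv2.COLOR_RGB2HSV); Z=P[...,2]
def rect(m,lab,z=None):
    n,l,s,_=cv2.connectedComponentsWithStats(m.astype(np.uint8)); m=l==1+np.argmax(s[1:,4])
    if z is None: q=P[m][:,:2]
    else:
        v,u=np.nonzero(m); q=np.array([ray(K,V,a,b,z)[:2] for a,b in zip(u,v)])
    q=q.astype(np.float32)*1000; r=cv2.minAreaRect(q); b=cv2.boxPoints(r)
    print(lab,m.sum(),"c",np.round(r[0],1),"size",np.round(r[1]),"ang",round(r[2],1),"corners",np.round(b).astype(int).tolist(),"z",np.round(np.nanpercentile(Z[m],[5,50,95]),4))
box=np.zeros(Z.shape,bool);box[:200,100:330]=1
rect(box&(hsv[...,1]>120)&(Z>.085),"grip")
rect(box&(hsv[...,1]>120)&(Z>.085),"grip ray",.115)
rect(box&(Z<.012)&(hsv[...,1]<70)&(hsv[...,2]<170),"pad",.004)
rect(box&(Z>.008)&(Z<.03)&(hsv[...,2]>150),"flangeish",.01)
rect(box&(Z>.04)&(Z<.056),"walltop",.051)
kb=np.zeros(Z.shape,bool);kb[75:105,440:475]=1
rect(kb&(hsv[...,1]<60)&(hsv[...,2]>100),"knob",.042)
E
```

```text
grip 167 c [412.8 354.6] size [68.  7.] ang 1.3 corners [[379, 357], [379, 351], [447, 352], [447, 359]] z [0.1188 0.1201 0.1213]
grip ray 167 c [412.8 355.2] size [68.  7.] ang 1.4 corners [[379, 358], [379, 351], [447, 353], [447, 359]] z [0.1188 0.1201 0.1213]
pad 10063 c [434.8 362.6] size [260. 300.] ang 7.9 corners [[285, 493], [327, 196], [584, 232], [543, 529]] z [0.0024 0.0041 0.0056]
flangeish 1984 c [426.2 241.5] size [ 32. 177.] ang 89.5 corners [[337, 226], [515, 225], [515, 257], [338, 258]] z [0.0082 0.0092 0.0107]
walltop 1303 c [424.6 302.9] size [ 83. 186.] ang 89.6 corners [[331, 262], [517, 261], [518, 344], [332, 345]] z [0.0431 0.0458 0.0473]
knob 208 c [441.4   1.1] size [20. 30.] ang 0.6 corners [[431, 16], [432, -14], [452, -14], [451, 16]] z [0.0107 0.0493 0.0547]
```

Request:
drive_tool(
  plan=[
    [[0.018,0.009,-0.03,0,0,0],[0.018,0.009,-0.03,0,0,0],[0.018,0.009,-0.03,0,0,0],[0.018,0.009,-0.03,0,0,0],[0.018,0.009,-0.03,0,0,0]],
  ],
)

```text
time_s: 2.7
position: [0.4318, 0.3442, 0.211]
ee_rot: [3.141, 0.006, 0.0]
wrist_force: [-0.5, 0.6, 0.5]
grip_width: 0.0856
```

Request:
drive_tool(
  plan=[
    [[0,0,-0.025,0,0,0],[0,0,-0.025,0,0,0],[0,0,-0.025,0,0,0],[0,0,-0.025,0,0,0],[0,0,-0.022,0,0,0]],
  ],
)

```text
time_s: 3.2
position: [0.4309, 0.3437, 0.089]
ee_rot: [3.141, 0.007, -0.001]
wrist_force: [-0.1, -0.4, 0.1]
grip_width: 0.0859
```

Request:
drive_tool(
  plan=[
    [[0,0,0,0,0,0],[0,0,0,0,0,0],[0,0,0,0,0,0],[0,0,0,0,0,0],[0,0,0,0,0,0]],
  ],
)

```text
time_s: 3.7
position: [0.431, 0.3456, 0.0913]
ee_rot: [-3.141, -0.009, -0.002]
wrist_force: [0.3, -0.3, 0.3]
grip_width: 0.0857
```

Request:
drive_tool(
  plan=[
    [[0,0.004,0,0,0,0],[0,0,0,0,0,0],[0,0,0,0,0,0],[0,0,0,0,0,0],[0,0,0,0,0,0]],
  ],
  jaw=1,
)

```text
time_s: 4.2
position: [0.4305, 0.3494, 0.0904]
ee_rot: [-3.141, -0.008, -0.0]
wrist_force: [0.5, 1.3, -1.7]
grip_width: 0.0174
```

Request:
drive_tool(
  plan=[
    [[0,0,0,0,0,0],[0,0,0,0,0,0],[0,0,0,0,0,0],[0,0,0,0,0,0],[0,0,0,0,0,0]],
  ],
)

```text
time_s: 4.7
position: [0.4305, 0.3494, 0.0904]
ee_rot: [-3.141, -0.009, -0.0]
wrist_force: [0.0, 0.5, 4.8]
grip_width: 0.0173
```

Request:
drive_tool(
  plan=[
    [[0,0,0.01,0,0,0],[0,0,0.02,0,0,0],[0,0,0.03,0,0,0],[0,0,0.03,0,0,0],[0,0,0.03,0,0,0]],
  ],
)

```text
time_s: 5.2
position: [0.43, 0.3487, 0.2112]
ee_rot: [3.141, 0.008, -0.002]
wrist_force: [-0.3, 0.2, -3.6]
grip_width: 0.0175
```

Request:
drive_tool(
  plan=[
    [[0,0,0.03,0,0,0],[0,0,0.02,0,0,0],[0,0,0.01,0,0,0],[0,0,0,0,0,0],[0,0,0,0,0,0]],
  ],
)

```text
time_s: 5.7
position: [0.43, 0.3488, 0.2692]
ee_rot: [3.14, 0.009, -0.002]
wrist_force: [0.8, -0.3, -3.9]
grip_width: 0.0172
```

```bash
python3 - <<'E'
from h import *
st()
im,d,P,K,V=look("wrist","w2.png");np.savez("w2.npz",im=im,P=P,K=K,V=V)
Z=P[...,2]
m=(Z>.17)&(Z<.26)
print(np.round(np.nanpercentile(Z[m],[1,50,99]),3))
E
```

```text
t 5.7 pos [0.43   0.3488 0.2692] rot [ 3.14e+00  9.00e-03 -2.00e-03] q [ 0.68  0.21  1.74 -0.    1.19  2.24] F [ 0.8 -0.3 -3.9] w 0.0172
[0.185 0.188 0.226]
```

View pics/w2.png

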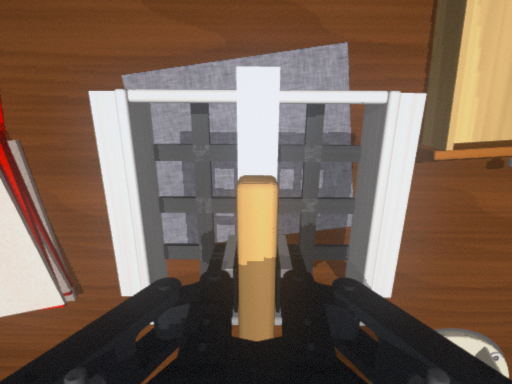

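```bash
python3 - <<'E'
from h import *
D=np.load("w2.npz");im,P,K,V=D["im"],D["P"],D["K"],D["V"]
for u,v in [(180,97),(320,97),(132,97),(385,97),(258,72),(258,180),(258,120),(100,95),(418,95),(200,150),(320,150)]:
    print((u,v),np.round(P[v,u],4))
for u,v,z in [(90,92,.185),(424,92,.185),(120,297,.185),(387,297,.185),(180,90,.227),(340,90,.227),(238,68,.27),(279,68,.27)]: print(u,v,np.round(ray(K,V,u,v,z),4))
E
```

```text
(180, 97) [0.5109 0.3975 0.2231]
(320, 97) [0.5114 0.3104 0.2255]
(132, 97) [0.5107 0.4266 0.2253]
(385, 97) [0.5116 0.27   0.225 ]
(258, 72) [0.5196 0.3491 0.285 ]
(258, 180) [0.4764 0.3489 0.2946]
(258, 120) [0.5005 0.349  0.285 ]
(100, 95) [0.5128 0.4659 0.1871]
(418, 95) [0.514  0.2296 0.1875]
(200, 150) [0.4722 0.3938 0.187 ]
(320, 150) [0.4728 0.2994 0.1875]
90 92 [0.5149 0.4742 0.185 ]
424 92 [0.5162 0.2242 0.185 ]
120 297 [0.3332 0.4771 0.185 ]
387 297 [0.3344 0.2257 0.185 ]
180 90 [0.5149 0.3962 0.227 ]
340 90 [0.5154 0.2988 0.227 ]
238 68 [0.5227 0.3582 0.27  ]
279 68 [0.5228 0.3394 0.27  ]
```

```bash
python3 - <<'E'
from h import *
D=np.load("w1.npz");im,K,V=D["im"],D["K"],D["V"]
a=im[60:110,370:512,::-1];cv2.imwrite("pics/c2.png",cv2.resize(a,None,fx=5,fy=5,interpolation=cv2.INTER_CUBIC))
g=cv2.cvtColor(im,cv2.COLOR_RGB2HSV)
D2=np.load("w2.npz")
for u in (400,440,490):
    print(u,[(v,im[v,u].tolist()) for v in range(70,92,2)])
s=np.load("scene0.npz");im,K,V,P=s["im"],s["K"],s["V"],s["P"];print(np.round(P[150:215:1,225][:, :],3)[30:50])
E
```

```text
400 [(70, [241, 218, 141]), (72, [241, 219, 143]), (74, [239, 213, 140]), (76, [192, 129, 65]), (78, [199, 123, 53]), (80, [199, 124, 59]), (82, [185, 113, 55]), (84, [107, 67, 33]), (86, [86, 54, 33]), (88, [83, 56, 29]), (90, [88, 57, 32])]
440 [(70, [223, 185, 123]), (72, [218, 178, 114]), (74, [191, 120, 64]), (76, [195, 121, 56]), (78, [191, 119, 61]), (80, [180, 114, 49]), (82, [100, 65, 31]), (84, [91, 62, 36]), (86, [89, 57, 32]), (88, [86, 57, 32]), (90, [88, 56, 33])]
490 [(70, [190, 141, 85]), (72, [184, 114, 55]), (74, [182, 112, 47]), (76, [179, 112, 52]), (78, [149, 94, 43]), (80, [84, 55, 31]), (82, [84, 51, 28]), (84, [84, 51, 31]), (86, [83, 51, 23]), (88, [86, 54, 28]), (90, [90, 56, 30])]
[[ 0.411  0.04   0.003]
 [ 0.433  0.004  0.054]
 [ 0.432  0.004  0.048]
 [ 0.437 -0.004  0.054]
 [ 0.438 -0.006  0.051]
 [ 0.44  -0.01   0.052]
 [ 0.438 -0.007  0.041]
 [ 0.44  -0.011  0.042]
 [ 0.426  0.011 -0.   ]
 [ 0.427  0.009 -0.003]
 [ 0.429  0.004 -0.   ]
 [ 0.457 -0.041  0.068]
 [ 0.459 -0.045  0.069]
 [ 0.461 -0.05   0.071]
 [ 0.462 -0.052  0.069]
 [ 0.463 -0.053  0.065]
 [ 0.466 -0.059  0.069]
 [ 0.465 -0.059  0.063]
 [ 0.468 -0.064  0.065]
 [ 0.468 -0.064  0.06 ]]
```

View pics/c2.png

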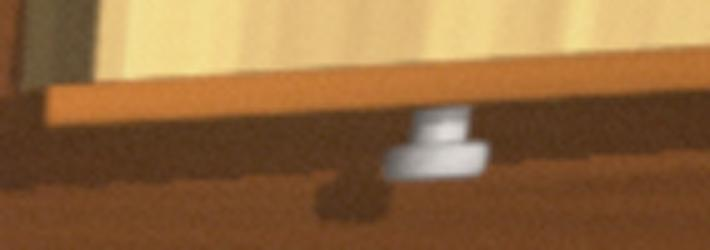

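```bash
python3 - <<'E'
from h import *
D=np.load("w1.npz");K,V=D["K"],D["V"]
for u,v,z in [(379,84.8,.066),(400,83.4,.066),(440,81.5,.066),(490,78.5,.066),(379,77,.066),(457.4,95.4,.042),(454,91,.055)]: print(u,v,np.round(ray(K,V,u,v,z),4))
E
```

```text
379 84.8 [0.4432 0.131  0.066 ]
400 83.4 [0.4454 0.1012 0.066 ]
440 81.5 [0.4485 0.0445 0.066 ]
490 78.5 [ 0.4533 -0.0259  0.066 ]
379 77 [0.4535 0.1325 0.066 ]
457.4 95.4 [ 0.4309 -0.0005  0.042 ]
454 91 [0.4365 0.0145 0.055 ]
```

Request:
drive_tool(
  plan=[
    [[0,-0.02,0,0,0,0],[0,-0.04,0,0,0,0],[0,-0.045,0,0,0,0],[0,-0.045,0,0,0,0],[0,-0.045,0,0,0,0]],
  ],
)

```text
time_s: 6.25
position: [0.4293, 0.1519, 0.2691]
ee_rot: [3.141, 0.01, -0.003]
wrist_force: [0.8, -0.3, -2.8]
grip_width: 0.0173
```

Request:
drive_tool(
  plan=[
    [[0.028,-0.035,0,0,0,0.8],[0.028,-0.035,0,0,0,0.8],[0.028,-0.033,0,0,0,0.8],[0.028,-0.025,0,0,0,0.8],[0.025,-0.015,0,0,0,0.8]],
  ],
)

```text
time_s: 6.75
position: [0.5676, 0.0083, 0.269]
ee_rot: [3.139, 0.116, -0.003]
wrist_force: [0.2, -0.3, -3.0]
grip_width: 0.0173
```

Request:
drive_tool(
  plan=[
    [[0,0,0,0,0,0],[0,0,0,0,0,0],[0,0,0,0,0,0]],
  ],
)

```text
time_s: 7.05
position: [0.5661, 0.0115, 0.2694]
ee_rot: [-3.139, -0.118, 0.004]
wrist_force: [-0.5, 0.5, -4.4]
grip_width: 0.0169
```

Request:
drive_tool(
  plan=[
    [[0.001,0,-0.03,0,0,0],[0,0,-0.03,0,0,0],[0,0,-0.025,0,0,0],[0,0,-0.015,0,0,0],[0,0,-0.008,0,0,0]],
  ],
)

```text
time_s: 7.55
position: [0.5667, 0.012, 0.1608]
ee_rot: [-3.139, -0.12, 0.004]
wrist_force: [-0.0, 0.3, -4.3]
grip_width: 0.0171
```

Request:
drive_tool(
  plan=[
    [[0,0,-0.004,0,0,0],[0,0,-0.003,0,0,0],[0,0,0,0,0,0]],
  ],
)

```text
time_s: 7.85
position: [0.5687, 0.0114, 0.1558]
ee_rot: [3.139, 0.119, 0.001]
wrist_force: [-0.7, 0.5, -3.3]
grip_width: 0.0176
```

```bash
python3 - <<'E'
from h import *
st()
im,d,P,K,V=look("side","s1.png");np.savez("s1.npz",im=im,P=P,K=K,V=V)
look("scene","sc1.png")
a=cv2.imread("pics/s1.png");b=cv2.imread("pics/sc1.png")
cv2.imwrite("pics/j1.png",np.hstack([cv2.resize(a[110:290,110:330],(400,327)),cv2.resize(b[120:300,170:390],(400,327))]))
E
```

```text
t 7.85 pos [0.5687 0.0114 0.1558] rot [3.139e+00 1.190e-01 1.000e-03] q [0.02 0.35 1.82 0.   0.97 1.51] F [-0.7  0.5 -3.3] w 0.0176
```

View pics/j1.png

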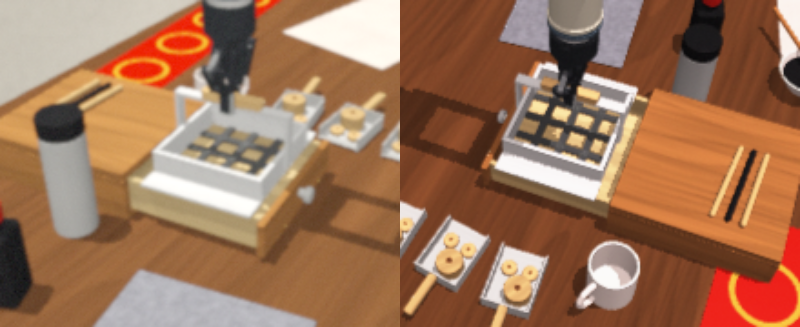

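The sieve is aligned just above the drawer rim, with its front edge just inside the drawer front. I set it down and release.

Request:
drive_tool(
  plan=[
    [[0,-0.001,-0.002,0,0,0],[0,0,-0.002,0,0,0],[0,0,0,0,0,0]],
  ],
)

```text
time_s: 8.25
position: [0.5698, 0.0101, 0.1524]
ee_rot: [3.139, 0.118, 0.004]
wrist_force: [0.7, -0.9, 2.9]
grip_width: 0.0171
```

Request:
drive_tool(
  plan=[
    [[0,0,0,0,0,0],[0,0,0,0,0,0],[0,0,0,0,0,0],[0,0,0,0,0,0],[0,0,0,0,0,0]],
  ],
  jaw=-1,
)

```text
time_s: 8.75
position: [0.5684, 0.0103, 0.1512]
ee_rot: [-3.139, -0.118, 0.0]
wrist_force: [-0.4, -0.6, 1.3]
grip_width: 0.0856
```

Request:
drive_tool(
  plan=[
    [[0,0,0.03,0,0,0],[0,0,0.03,0,0,0],[0,0,0.03,0,0,0],[0,0,0.03,0,0,0],[0,0,0.03,0,0,0]],
  ],
)

```text
time_s: 9.25
position: [0.5683, 0.0103, 0.3025]
ee_rot: [-3.139, -0.118, 0.0]
wrist_force: [0.5, -0.5, -0.4]
grip_width: 0.0856
```

Sieve released. Before grasping a scoop, I test in free air whether the arm reaches the pouring tilt.

Request:
drive_tool(
  plan=[
    [[0,-0.03,0.02,0,0,8.5],[0,-0.03,0.02,0,0,8.5],[0,-0.03,0.01,0,0,8.5],[0,-0.03,0,0,0,8.5],[0,-0.03,0,0,0,8.5]],
  ],
)

```text
time_s: 9.75
position: [0.5685, -0.1409, 0.3518]
ee_rot: [2.879, 1.257, 0.001]
wrist_force: [0.6, 0.1, 0.1]
grip_width: 0.0854
```

Request:
drive_tool(
  plan=[
    [[0,0,0,0,0,8.5],[0,0,0,0,0,8.5],[0,0,0,0,0,8.5],[0,0,0,0,0,8.5],[0,0,0,0,0,8.5]],
  ],
)

```text
time_s: 10.25
position: [0.5684, -0.1397, 0.3511]
ee_rot: [-2.228, -2.215, 0.0]
wrist_force: [-0.2, -0.5, 0.3]
grip_width: 0.0855
```

Request:
drive_tool(
  plan=[
    [[0,0,0,-8,0,0],[0,0,0,-8,0,0],[0,0,0,-8,0,0],[0,0,0,-8,0,0],[0,0,0,-8,0,0]],
  ],
)

```text
time_s: 10.75
position: [0.569, -0.1393, 0.3525]
ee_rot: [1.822, 1.8, -0.657]
wrist_force: [0.0, -1.1, -0.8]
grip_width: 0.0853
```

Request:
drive_tool(
  plan=[
    [[0,0,0,-8,0,0],[0,0,0,-8,0,0],[0,0,0,-8,0,0],[0,0,0,0,0,0]],
  ],
)

```text
time_s: 11.15
position: [0.5678, -0.1383, 0.3478]
ee_rot: [1.536, 1.529, -0.959]
wrist_force: [0.4, -0.2, -0.6]
grip_width: 0.0852
```

```bash
python3 - <<'E'
from h import *
s=st(); print(R.from_rotvec(s["ee_rot"]).as_matrix().round(2))
E
```

```text
t 11.15 pos [ 0.5678 -0.1383  0.3478] rot [ 1.536  1.529 -0.959] q [ 0.29  0.39  1.77 -1.04  1.54  0.65] F [ 0.4 -0.2 -0.6] w 0.0852
[[ 0.    1.   -0.  ]
 [ 0.44 -0.   -0.9 ]
 [-0.9   0.   -0.44]]
```

Request:
drive_tool(
  plan=[
    [[0,-0.03,0,8,0,0],[0,-0.03,0,8,0,0],[0,-0.03,0,8,0,0],[0,-0.03,0,8,0,0],[0,-0.03,0,8,0,0]],
  ],
)

```text
time_s: 11.65
position: [0.5697, -0.291, 0.355]
ee_rot: [2.0, 1.978, -0.404]
wrist_force: [-0.0, 0.5, -0.1]
grip_width: 0.0857
```

Request:
drive_tool(
  plan=[
    [[0,-0.03,0,8,0,0],[0,-0.03,0,8,0,0],[0,-0.03,0,8,0,0],[0,0,-0.02,0,0,0],[0,0,0,0,0,0]],
  ],
)

```text
time_s: 12.15
position: [0.5672, -0.3824, 0.3304]
ee_rot: [-2.239, -2.204, -0.004]
wrist_force: [-0.9, 0.2, -1.1]
grip_width: 0.0855
```

```bash
cat > sc.py <<'E'
from h import *
# find scoops: pan metal (grey) and handle (wood), report handle centre and direction at z=.026
def scoops(im,P,K,V,verbose=True):
    hsv=cv2.cvtColor(im,cv2.COLOR_RGB2HSV);Z=P[...,2];out=[]
    m=((hsv[...,1]<50)&(hsv[...,2]>90)&(Z>.0)&(Z<.05)&(P[...,1]<-.13)).astype(np.uint8)
    m=cv2.morphologyEx(m,cv2.MORPH_CLOSE,np.ones((5,5)))
    wood=((hsv[...,0]<28)&(hsv[...,1]>70)&(hsv[...,2]>150)&(Z>.012)&(Z<.06)&(P[...,1]<-.13)).astype(np.uint8)
    n,l,s,c=cv2.connectedComponentsWithStats(wood)
    for k in range(1,n):
        if s[k,4]<60: continue
        v,u=np.nonzero(l==k); q=np.array([ray(K,V,a,b,.031)[:2] for a,b in zip(u,v)],np.float32)*1000
        r=cv2.minAreaRect(q); 
        a,b=sorted(r[1])
        if b<2*a or a>30: continue
        bx=cv2.boxPoints(r); e=[bx[1]-bx[0],bx[2]-bx[1]]; e=max(e,key=np.linalg.norm); e=e/np.linalg.norm(e)
        # mouth side: bright metal
        c0=np.array(r[0]); 
        f=lambda d:(lambda p:m[int(p[1])-6:int(p[1])+7,int(p[0])-6:int(p[0])+7].mean() if 6<p[0]<505 and 6<p[1]<377 else 0)(proj(K,V,[*(c0+85*d)/1000,.015]))
        if f(-e)>f(e): e=-e
        print("handle pix",np.round(c[k]),"c",np.round(c0),"size",np.round(r[1]),"yaw",round(np.degrees(np.arctan2(e[1],e[0])),1),"metal",round(float(f(e)),2))
E
python3 - <<'E'
from sc import *
st()
im,d,P,K,V=look("wrist","w3.png");np.savez("w3.npz",im=im,P=P,K=K,V=V)
scoops(im,P,K,V)
E
```

```text
t 12.15 pos [ 0.5672 -0.3824  0.3304] rot [-2.239 -2.204 -0.004] q [-0.6   0.38  1.38  0.    1.38 -0.58] F [-0.9  0.2 -1.1] w 0.0855
handle pix [14. 97.] c [ 214. -288.] size [53.  3.] yaw 25.5 metal 0.0
handle pix [280. 137.] c [ 604. -353.] size [15. 74.] yaw 96.9 metal 0.3
handle pix [192. 138.] c [ 470. -353.] size [72. 14.] yaw 85.5 metal 0.24
handle pix [119. 144.] c [ 358. -359.] size [72. 15.] yaw 89.5 metal 0.1
handle pix [ 29. 153.] c [ 223. -368.] size [109.  21.] yaw 15.2 metal 0.0
```

View pics/w3.png

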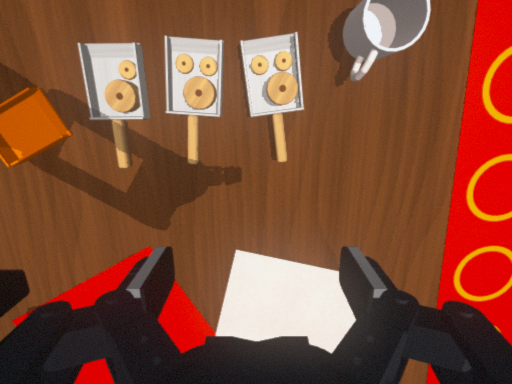

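The wrist view shows the three steel scoops with handles at (280,137), (192,138) and (119,144). The orange one is at (30,125), and the mug stands clear at top right. I take the right-hand scoop first.

Request:
drive_tool(
  plan=[
    [[0.0075,0.006,-0.04,0,0,1.6],[0.0075,0.006,-0.04,0,0,1.6],[0.0075,0.006,-0.04,0,0,1.6],[0.0075,0.006,-0.04,0,0,1.6],[0.0075,0.006,-0.04,0,0,1.6]],
  ],
)

```text
time_s: 12.7
position: [0.608, -0.3481, 0.1324]
ee_rot: [2.068, 2.36, 0.003]
wrist_force: [0.9, -0.9, -0.6]
grip_width: 0.0853
```

Request:
drive_tool(
  plan=[
    [[0,0,-0.04,0,0,0],[0,0,-0.04,0,0,0],[0,0,-0.025,0,0,0],[0,0,-0.012,0,0,0],[0,0,-0.004,0,0,0]],
  ],
)

```text
time_s: 13.2
position: [0.6068, -0.3487, 0.0107]
ee_rot: [2.073, 2.36, 0.001]
wrist_force: [-0.6, -0.3, 0.4]
grip_width: 0.0856
```

```bash
python3 - <<'E'
from sc import *
st()
im,d,P,K,V=look("wrist","w4.png");np.savez("w4.npz",im=im,P=P,K=K,V=V)
scoops(im,P,K,V)
E
```

```text
t 13.2 pos [ 0.6068 -0.3487  0.0107] rot [2.073e+00 2.360e+00 1.000e-03] q [-0.52  0.71  1.59  0.    0.84 -0.65] F [-0.6 -0.3  0.4] w 0.0856
handle pix [ 14. 112.] c [ 499. -289.] size [41. 14.] yaw 82.2 metal 0.0
handle pix [249. 271.] c [ 604. -354.] size [15. 74.] yaw -83.0 metal 0.0
```

View pics/w4.png

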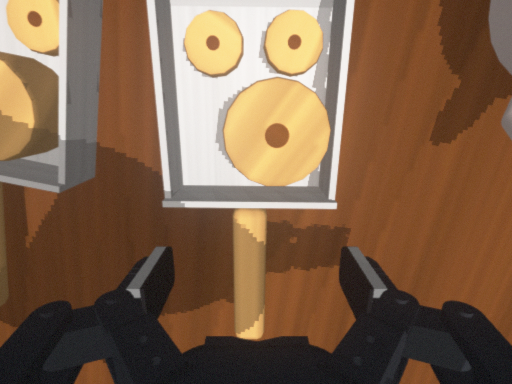

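Request:
drive_tool(
  plan=[
    [[-0.003,-0.005,-0.001,0,0,0],[0,0,0,0,0,0]],
  ],
)

```text
time_s: 13.45
position: [0.6038, -0.3558, 0.0112]
ee_rot: [2.073, 2.356, 0.001]
wrist_force: [0.1, -0.3, -0.0]
grip_width: 0.0856
```

Request:
drive_tool(
  plan=[
    [[0,0,0,0,0,0],[0,0,0,0,0,0],[0,0,0,0,0,0],[0,0,0,0,0,0],[0,0,0,0,0,0]],
  ],
  jaw=1,
)

```text
time_s: 13.95
position: [0.6031, -0.3547, 0.0093]
ee_rot: [2.075, 2.358, 0.0]
wrist_force: [-1.9, 1.2, 3.0]
grip_width: 0.015
```

Request:
drive_tool(
  plan=[
    [[0,0,0.005,0,0,0],[0,0,0.01,0,0,0],[0,0,0.015,0,0,0],[0,0,0.02,0,0,0],[0,0,0.02,0,0,0]],
  ],
)

```text
time_s: 14.45
position: [0.6031, -0.3548, 0.0811]
ee_rot: [2.075, 2.358, 0.0]
wrist_force: [0.4, -0.5, -1.1]
grip_width: 0.0149
```

Request:
drive_tool(
  plan=[
    [[0,0,0.02,0,0,0],[0,0,0.02,0,0,0],[0,0,0.015,0,0,0],[0,0,0.005,0,0,0],[0,0,0,0,0,0]],
  ],
)

```text
time_s: 14.95
position: [0.6034, -0.355, 0.1404]
ee_rot: [2.074, 2.357, 0.0]
wrist_force: [0.6, -0.6, -1.6]
grip_width: 0.0147
```

```bash
python3 - <<'E'
from sc import *
s=st(); print(R.from_rotvec(s["ee_rot"]).as_matrix().round(3))
im,d,P,K,V=look("scene","sc2.png")
a=cv2.imread("pics/sc2.png"); 
im,d,P,K,V=look("wrist","w5.png");np.savez("w5.npz",im=im,P=P,K=K,V=V)
b=cv2.imread("pics/w5.png"); cv2.imwrite("pics/j2.png",np.hstack([cv2.resize(a[180:330,150:330],(400,333)),cv2.resize(b,(400,333))]))
E
```

```text
t 14.95 pos [ 0.6034 -0.355   0.1404] rot [2.074 2.357 0.   ] q [-0.53  0.55  1.53 -0.    1.05 -0.66] F [ 0.6 -0.6 -1.6] w 0.0147
[[-0.127  0.992  0.001]
 [ 0.992  0.127 -0.001]
 [-0.001  0.001 -1.   ]]
```

View pics/j2.png

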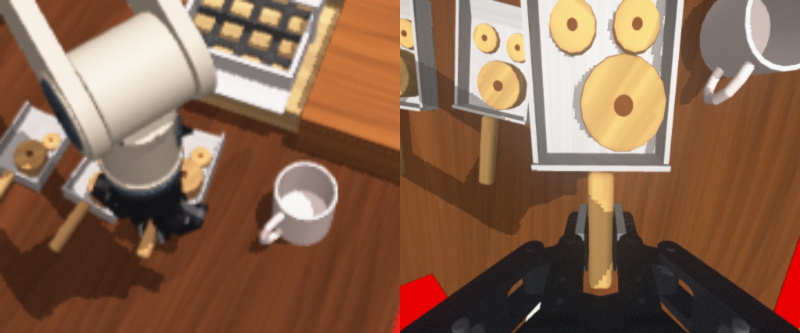

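The right scoop is held level with its three beads in place. I carry it to the sieve and tip it.

Request:
drive_tool(
  plan=[
    [[-0.003,0.02,0,0,0,-0.7],[-0.006,0.04,0,0,0,-0.7],[-0.008,0.05,0,0,0,-0.7],[-0.006,0.04,0,0,0,-0.7],[-0.004,0.022,0,0,0,-0.7]],
  ],
)

```text
time_s: 15.55
position: [0.5744, -0.1802, 0.1379]
ee_rot: [-2.143, -2.292, 0.001]
wrist_force: [0.7, -0.2, -0.8]
grip_width: 0.0148
```

Request:
drive_tool(
  plan=[
    [[0,0,0,0,0,0],[0,0,0,0,0,0]],
  ],
)

```text
time_s: 15.75
position: [0.5758, -0.183, 0.1386]
ee_rot: [-2.144, -2.295, 0.001]
wrist_force: [-0.6, 0.0, -1.1]
grip_width: 0.015
```

Request:
drive_tool(
  plan=[
    [[0,0.002,0.008,-4,-0.26,0],[0,0.002,0.008,-4,-0.26,0],[0,0.002,0.008,-4,-0.26,0],[0,0.002,0.008,-4,-0.26,0],[0,0.002,0.008,-4,-0.26,0]],
  ],
)

```text
time_s: 16.25
position: [0.5764, -0.1745, 0.1794]
ee_rot: [1.958, 2.09, -0.349]
wrist_force: [-0.2, -0.2, -2.0]
grip_width: 0.0149
```

```bash
cat > lip.py <<'E'
from h import *
s=st(); M=R.from_rotvec(s["ee_rot"]).as_matrix(); p=np.array(s["position"])
g=p-.019*M[:,2]; lip=g+.144*M[:,0]+.020*M[:,2]
S=np.array([.563,.0105]); d=np.array([-.066,.998]); x=np.array([.998,.066])
r=lip[:2]-S; print("tilt",np.degrees(np.arccos(-M[2,2])).round(1),"lip sieve x,y",np.round([r@x,r@d],4),"z",lip[2].round(4), "grasp",g.round(4))
E
python3 lip.py
```

```text
t 16.25 pos [ 0.5764 -0.1745  0.1794] rot [ 1.958  2.09  -0.349] q [-0.1   0.35  1.82 -0.43  0.96  0.08] F [-0.2 -0.2 -2. ] w 0.0149
tilt 20.2 lip sieve x,y [ 0.0012 -0.0507] z 0.1287 grasp [ 0.5759 -0.168   0.1973]
```

Request:
drive_tool(
  plan=[
    [[0,0.005,0.008,-4,-0.26,0],[0,0.005,0.008,-4,-0.26,0],[0,0.005,0.007,-4,-0.26,0],[0,0.005,0.007,-4,-0.26,0],[0,0.005,0.007,-4,-0.26,0]],
  ],
)

```text
time_s: 16.75
position: [0.5765, -0.149, 0.2164]
ee_rot: [1.747, 1.865, -0.641]
wrist_force: [0.5, -0.2, -1.7]
grip_width: 0.0149
```

Request:
drive_tool(
  plan=[
    [[-0.0005,0.0076,0.006,-4,-0.26,0],[-0.0005,0.0076,0.006,-4,-0.26,0],[-0.0005,0.0076,0.006,-4,-0.26,0],[-0.0005,0.0076,0.006,-4,-0.26,0],[-0.0005,0.0076,0.006,-4,-0.26,0]],
  ],
)

```text
time_s: 17.25
position: [0.5741, -0.1107, 0.2461]
ee_rot: [1.52, 1.623, -0.884]
wrist_force: [0.5, -0.3, -1.5]
grip_width: 0.0149
```

Request:
drive_tool(
  plan=[
    [[0,0.0045,0.002,-4,-0.26,0],[0,0.0045,0.002,-4,-0.26,0],[0,0,0,0,0,0],[0,0,0,0,0,0],[0,0,0,0,0,0]],
  ],
)

```text
time_s: 17.75
position: [0.5738, -0.102, 0.2504]
ee_rot: [1.428, 1.525, -0.965]
wrist_force: [-0.8, 0.6, -1.2]
grip_width: 0.0147
```

```bash
python3 lip.py; python3 - <<'E'
from h import *
look("scene","a.png");look("side","b.png");look("wrist","c.png")
a=cv2.imread("pics/a.png")[120:310,160:340];b=cv2.imread("pics/b.png")[90:260,160:340];c=cv2.imread("pics/c.png")
cv2.imwrite("pics/j3.png",np.hstack([cv2.resize(i,(266,280)) for i in (a,b,c)]))
E
```

```text
t 17.75 pos [ 0.5738 -0.102   0.2504] rot [ 1.428  1.525 -0.965] q [ 0.37  0.55  1.83 -1.09  1.49  0.85] F [-0.8  0.6 -1.2] w 0.0147
tilt 68.0 lip sieve x,y [ 0.0033 -0.0601] z 0.1164 grasp [ 0.5727 -0.0844  0.2575]
```

View pics/j3.png

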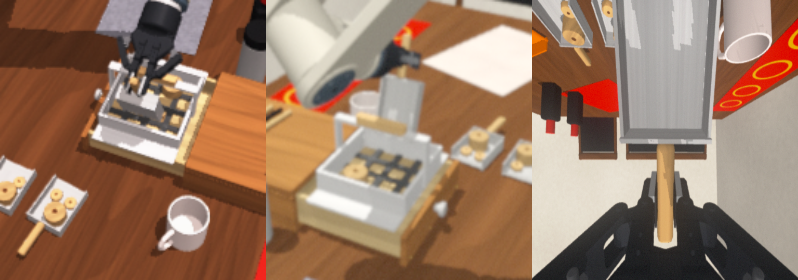

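The wrist view shows the pan empty, and the side view shows the beads on the sieve grid. I return the scoop to its place.

Request:
drive_tool(
  plan=[
    [[0,-0.012,0.005,8,0.52,0],[0,-0.012,-0.005,8,0.52,0],[0,-0.013,-0.008,8,0.52,0],[0,-0.014,-0.008,8,0.52,0],[0,-0.015,-0.01,8,0.52,0]],
  ],
)

```text
time_s: 18.4
position: [0.5744, -0.1677, 0.2261]
ee_rot: [1.877, 2.007, -0.46]
wrist_force: [-1.1, -0.2, -2.1]
grip_width: 0.0151
```

Request:
drive_tool(
  plan=[
    [[0.003,-0.02,-0.01,7,0.46,0],[0.005,-0.03,-0.01,7,0.46,0],[0.005,-0.03,-0.01,7,0.46,0],[0.006,-0.03,-0.01,7,0.46,0],[0.006,-0.03,-0.01,0,0,1.8]],
  ],
)

```text
time_s: 18.9
position: [0.5985, -0.312, 0.1752]
ee_rot: [2.114, 2.324, 0.006]
wrist_force: [0.5, -0.9, -1.8]
grip_width: 0.0148
```

Request:
drive_tool(
  plan=[
    [[0.005,-0.03,-0.02,0,0,1.8],[0,-0.015,-0.02,0,0,0],[0,0,-0.02,0,0,0],[0,0,0,0,0,0]],
  ],
)

```text
time_s: 19.3
position: [0.6013, -0.3524, 0.1116]
ee_rot: [-2.071, -2.356, 0.002]
wrist_force: [0.0, 0.0, -1.0]
grip_width: 0.0147
```

```bash
python3 lip.py
```

```text
t 19.3 pos [ 0.6013 -0.3524  0.1116] rot [-2.071e+00 -2.356e+00  2.000e-03] q [-0.53  0.58  1.55 -0.    1.01 -0.66] F [ 0.  0. -1.] w 0.0147
tilt 0.3 lip sieve x,y [ 0.0053 -0.2209] z 0.111 grasp [ 0.6014 -0.3524  0.1306]
```

Request:
drive_tool(
  plan=[
    [[0.002,-0.001,-0.03,0,0,0],[0,0,-0.03,0,0,0],[0,0,-0.02,0,0,0],[0,0,-0.013,0,0,0],[0,0,-0.006,0,0,0]],
  ],
)

```text
time_s: 19.8
position: [0.6056, -0.3531, 0.0152]
ee_rot: [-2.072, -2.36, 0.001]
wrist_force: [0.3, 0.4, -1.3]
grip_width: 0.0145
```

Request:
drive_tool(
  plan=[
    [[0,0,-0.003,0,0,0],[0,0,0,0,0,0],[0,0,0,0,0,0]],
  ],
)

```text
time_s: 20.1
position: [0.6062, -0.3537, 0.0134]
ee_rot: [2.072, 2.36, 0.0]
wrist_force: [-0.9, -0.8, -1.6]
grip_width: 0.015
```

Request:
drive_tool(
  plan=[
    [[0,0,0,0,0,0],[0,0,0,0,0,0],[0,0,0,0,0,0],[0,0,0,0,0,0],[0,0,0,0,0,0]],
  ],
  jaw=-1,
)

```text
time_s: 20.6
position: [0.6056, -0.3534, 0.0124]
ee_rot: [-2.073, -2.36, 0.0]
wrist_force: [-2.2, -0.0, -0.6]
grip_width: 0.0844
```

Request:
drive_tool(
  plan=[
    [[0,0,0.03,0,0,0],[-0.005,0,0.05,0,0,-2],[-0.04,0,0.05,0,0,-3],[-0.045,0,0.04,0,0,-3],[-0.04,0,0.02,0,0,-2]],
  ],
)

```text
time_s: 21.1
position: [0.4921, -0.3539, 0.1872]
ee_rot: [2.27, 2.167, 0.001]
wrist_force: [-0.0, -1.1, -0.7]
grip_width: 0.0853
```

```bash
python3 - <<'E'
from sc import *
st()
im,d,P,K,V=look("wrist","w6.png");np.savez("w6.npz",im=im,P=P,K=K,V=V)
scoops(im,P,K,V)
E
```

```text
t 21.1 pos [ 0.4921 -0.3539  0.1872] rot [2.270e+00 2.167e+00 1.000e-03] q [-0.63  0.37  1.72 -0.    1.05 -0.58] F [-0.  -1.1 -0.7] w 0.0853
handle pix [361. 172.] c [ 605. -353.] size [18. 74.] yaw 97.0 metal 1.0
handle pix [235. 176.] c [ 470. -354.] size [73. 15.] yaw 85.7 metal 0.08
handle pix [130. 188.] c [ 354. -359.] size [72.  8.] yaw 89.4 metal 0.0
handle pix [ 30. 193.] c [ 242. -359.] size [83.  3.] yaw 25.6 metal 0.62
```

Request:
drive_tool(
  plan=[
    [[-0.007,0,-0.04,0,0,-0.5],[-0.007,0,-0.04,0,0,-0.5],[-0.008,0,-0.04,0,0,-0.6],[0,0,-0.03,0,0,0],[0,0,-0.02,0,0,0]],
  ],
)

```text
time_s: 21.65
position: [0.4687, -0.3526, 0.012]
ee_rot: [-2.299, -2.137, 0.001]
wrist_force: [-0.1, -0.7, 0.4]
grip_width: 0.0853
```

Request:
drive_tool(
  plan=[
    [[0,0,-0.005,0,0,0],[0,0,-0.002,0,0,0],[0,0,0,0,0,0]],
  ],
)

```text
time_s: 21.95
position: [0.4706, -0.3537, 0.0081]
ee_rot: [2.3, 2.138, -0.0]
wrist_force: [-0.5, -0.2, 0.0]
grip_width: 0.0856
```

```bash
python3 - <<'E'
from sc import *
st()
im,d,P,K,V=look("wrist","w7.png");np.savez("w7.npz",im=im,P=P,K=K,V=V)
scoops(im,P,K,V)
E
```

```text
t 21.95 pos [ 0.4706 -0.3537  0.0081] rot [ 2.3    2.138 -0.   ] q [-0.65  0.59  1.85 -0.    0.7  -0.57] F [-0.5 -0.2  0. ] w 0.0856
handle pix [255. 265.] c [ 470. -354.] size [74. 15.] yaw 84.9 metal 0.0
handle pix [ 19. 272.] c [ 356. -347.] size [49. 16.] yaw 78.1 metal 0.5
```

Request:
drive_tool(
  plan=[
    [[0,0,0,0,0,0],[0,0,0,0,0,0],[0,0,0,0,0,0],[0,0,0,0,0,0],[0,0,0,0,0,0]],
  ],
  jaw=1,
)

```text
time_s: 22.5
position: [0.4702, -0.3534, 0.0075]
ee_rot: [2.301, 2.139, -0.0]
wrist_force: [-0.8, 1.2, 3.2]
grip_width: 0.015
```

Request:
drive_tool(
  plan=[
    [[0,0,0.005,0,0,0],[0,0,0.01,0,0,0],[0,0,0.015,0,0,0],[0,0,0.02,0,0,0],[0,0,0.02,0,0,0]],
  ],
)

```text
time_s: 23.0
position: [0.4701, -0.3534, 0.0791]
ee_rot: [2.301, 2.139, -0.0]
wrist_force: [0.6, -0.7, -2.4]
grip_width: 0.0148
```

Request:
drive_tool(
  plan=[
    [[0,0,0.02,0,0,0],[0,0,0.02,0,0,0],[0,0,0.015,0,0,0],[0,0,0.006,0,0,0],[0,0,0,0,0,0]],
  ],
)

```text
time_s: 23.5
position: [0.4704, -0.3537, 0.1394]
ee_rot: [2.3, 2.138, 0.0]
wrist_force: [0.3, 1.1, -1.5]
grip_width: 0.0152
```

Request:
drive_tool(
  plan=[
    [[0.012,0.018,0,0,0,1.6],[0.025,0.04,0,0,0,1.6],[0.03,0.05,0,0,0,1.6],[0.025,0.04,0,0,0,1.6],[0.014,0.023,0,0,0,1.6]],
  ],
)

```text
time_s: 24.0
position: [0.5725, -0.1864, 0.1371]
ee_rot: [-2.142, -2.296, 0.0]
wrist_force: [0.5, 0.0, -1.8]
grip_width: 0.0152
```

Request:
drive_tool(
  plan=[
    [[0,0,0,0,0,0],[0,0,0,0,0,0]],
  ],
)

```text
time_s: 24.2
position: [0.5712, -0.1889, 0.1372]
ee_rot: [-2.143, -2.294, 0.002]
wrist_force: [-0.1, -0.5, -2.4]
grip_width: 0.0147
```

```bash
python3 lip.py
```

```text
t 24.2 pos [ 0.5712 -0.1889  0.1372] rot [-2.143e+00 -2.294e+00  2.000e-03] q [-0.32  0.42  1.76 -0.    0.96 -0.39] F [-0.1 -0.5 -2.4] w 0.0147
tilt 0.1 lip sieve x,y [-0.0053 -0.0555] z 0.1363 grasp [ 0.5712 -0.1889  0.1562]
```

Request:
drive_tool(
  plan=[
    [[0,0.003,0.008,-4,-0.26,0],[0,0.003,0.008,-4,-0.26,0],[0,0.003,0.008,-4,-0.26,0],[0,0.003,0.008,-4,-0.26,0],[0,0.003,0.008,-4,-0.26,0]],
  ],
)

```text
time_s: 24.7
position: [0.5708, -0.1759, 0.1784]
ee_rot: [1.959, 2.09, -0.35]
wrist_force: [-0.8, -0.3, -1.9]
grip_width: 0.0147
```

Request:
drive_tool(
  plan=[
    [[0,0.005,0.008,-4,-0.26,0],[0,0.005,0.008,-4,-0.26,0],[0,0.005,0.007,-4,-0.26,0],[0,0.005,0.007,-4,-0.26,0],[0,0.005,0.007,-4,-0.26,0]],
  ],
)

```text
time_s: 25.2
position: [0.571, -0.1507, 0.2154]
ee_rot: [1.748, 1.865, -0.642]
wrist_force: [-0.2, -0.0, -1.6]
grip_width: 0.0151
```

Request:
drive_tool(
  plan=[
    [[-0.0005,0.0076,0.007,-4,-0.26,0],[-0.0005,0.0076,0.007,-4,-0.26,0],[-0.0005,0.0076,0.007,-4,-0.26,0],[-0.0005,0.0076,0.007,-4,-0.26,0],[-0.0005,0.0076,0.007,-4,-0.26,0]],
  ],
)

```text
time_s: 25.7
position: [0.5687, -0.1125, 0.2503]
ee_rot: [1.521, 1.622, -0.885]
wrist_force: [0.3, 0.1, -0.7]
grip_width: 0.0147
```

Request:
drive_tool(
  plan=[
    [[0,0.005,0.003,-4,-0.26,0],[0,0.005,0.003,-4,-0.26,0],[0,0,0,0,0,0],[0,0,0,0,0,0],[0,0,0,0,0,0]],
  ],
)

```text
time_s: 26.2
position: [0.5691, -0.1024, 0.2564]
ee_rot: [1.429, 1.524, -0.966]
wrist_force: [-0.3, -0.5, -0.5]
grip_width: 0.015
```

```bash
python3 lip.py; cat > pan.py <<'E'
from h import *
def wood(im,lab):
    h=cv2.cvtColor(im,cv2.COLOR_RGB2HSV)[5:185,105:400]
    print(lab,"wood px in pan view",int(((h[...,0]>12)&(h[...,0]<28)&(h[...,1]>90)&(h[...,2]>150)).sum()))
if __name__=="__main__":
    wood(cv2.imread("pics/c.png")[:,:,::-1].copy(),"first scoop emptied")
    wood(cv2.imread("pics/w5.png")[:,:,::-1].copy(),"first scoop full")
    im,*_=look("wrist","c2.png"); wood(im,"now")
    look("side","b2.png")
E
python3 pan.py
```

```text
t 26.2 pos [ 0.5691 -0.1024  0.2564] rot [ 1.429  1.524 -0.966] q [ 0.37  0.54  1.84 -1.09  1.49  0.85] F [-0.3 -0.5 -0.5] w 0.015
tilt 68.0 lip sieve x,y [-0.0014 -0.0602] z 0.1225 grasp [ 0.568  -0.0848  0.2635]
first scoop emptied wood px in pan view 515
first scoop full wood px in pan view 18779
now wood px in pan view 217
```

Request:
drive_tool(
  plan=[
    [[0,-0.012,0.005,8,0.52,0],[0,-0.012,-0.005,8,0.52,0],[0,-0.013,-0.008,8,0.52,0],[0,-0.014,-0.008,8,0.52,0],[0,-0.015,-0.01,8,0.52,0]],
  ],
)

```text
time_s: 26.8
position: [0.57, -0.1679, 0.2322]
ee_rot: [1.878, 2.007, -0.46]
wrist_force: [-0.2, -0.5, -2.4]
grip_width: 0.0146
```

Request:
drive_tool(
  plan=[
    [[-0.01,-0.02,-0.01,7,0.46,0],[-0.015,-0.03,-0.01,7,0.46,0],[-0.02,-0.03,-0.01,7,0.46,0],[-0.02,-0.03,-0.01,7,0.46,0],[-0.015,-0.03,-0.01,0,0,-4]],
  ],
)

```text
time_s: 27.3
position: [0.488, -0.3115, 0.1813]
ee_rot: [2.227, 2.215, 0.005]
wrist_force: [0.3, -1.2, -0.8]
grip_width: 0.0151
```

Request:
drive_tool(
  plan=[
    [[-0.015,-0.03,-0.02,0,0,-4],[-0.004,-0.015,-0.02,0,0,0],[0,0,-0.02,0,0,0],[0,0,0,0,0,0]],
  ],
)

```text
time_s: 27.7
position: [0.468, -0.3524, 0.1184]
ee_rot: [-2.3, -2.134, 0.002]
wrist_force: [-0.3, 0.3, -1.6]
grip_width: 0.015
```

```bash
python3 lip.py; python3 - <<'E'
from sc import *
im,d,P,K,V=look("wrist","w8.png"); scoops(im,P,K,V)
E
```

```text
t 27.7 pos [ 0.468  -0.3524  0.1184] rot [-2.300e+00 -2.134e+00  2.000e-03] q [-0.65  0.42  1.81 -0.    0.91 -0.57] F [-0.3  0.3 -1.6] w 0.015
tilt 0.2 lip sieve x,y [-0.0985 -0.2134] z 0.1177 grasp [ 0.4681 -0.3525  0.1374]
handle pix [421. 187.] c [ 606. -353.] size [15. 74.] yaw 96.8 metal 1.0
handle pix [129. 214.] c [ 356. -358.] size [73. 11.] yaw 89.5 metal 0.01
handle pix [ 18. 214.] c [ 262. -349.] size [49.  3.] yaw 25.6 metal 0.99
```

Request:
drive_tool(
  plan=[
    [[0.001,-0.001,-0.035,0,0,0],[0,0,-0.03,0,0,0],[0,0,-0.02,0,0,0],[0,0,-0.014,0,0,0],[0,0,-0.007,0,0,0]],
  ],
)

```text
time_s: 28.25
position: [0.4716, -0.3534, 0.0143]
ee_rot: [-2.3, -2.14, 0.001]
wrist_force: [1.0, 0.4, -1.4]
grip_width: 0.0147
```

Request:
drive_tool(
  plan=[
    [[0,0,-0.003,0,0,0],[0,0,-0.001,0,0,0],[0,0,0,0,0,0]],
  ],
)

```text
time_s: 28.55
position: [0.4718, -0.3538, 0.0111]
ee_rot: [2.3, 2.139, -0.0]
wrist_force: [-0.1, -0.6, -1.0]
grip_width: 0.0147
```

Request:
drive_tool(
  plan=[
    [[0,0,0,0,0,0],[0,0,0,0,0,0],[0,0,0,0,0,0],[0,0,0,0,0,0],[0,0,0,0,0,0]],
  ],
  jaw=-1,
)

```text
time_s: 29.05
position: [0.4713, -0.3535, 0.0104]
ee_rot: [-2.301, -2.139, 0.001]
wrist_force: [-0.6, -0.7, -0.1]
grip_width: 0.0844
```

Request:
drive_tool(
  plan=[
    [[0,0,0.03,0,0,0],[-0.005,0,0.05,0,0,1],[-0.03,0,0.04,0,0,1],[-0.035,0,0.02,0,0,1],[-0.03,0,0,0,0,1]],
  ],
)

```text
time_s: 29.55
position: [0.3715, -0.3546, 0.1532]
ee_rot: [2.22, 2.216, -0.001]
wrist_force: [-0.8, 0.3, 0.8]
grip_width: 0.0856
```

```bash
python3 - <<'E'
from sc import *
st()
im,d,P,K,V=look("wrist","w9.png"); scoops(im,P,K,V); np.savez("w9.npz",im=im,P=P,K=K,V=V)
E
```

```text
t 29.55 pos [ 0.3715 -0.3546  0.1532] rot [ 2.220e+00  2.216e+00 -1.000e-03] q [-0.76  0.27  1.95 -0.    0.92 -0.76] F [-0.8  0.3  0.8] w 0.0856
handle pix [497. 183.] c [ 604. -353.] size [20. 75.] yaw 97.8 metal 1.0
handle pix [358. 186.] c [ 470. -355.] size [74. 18.] yaw 85.4 metal 1.0
handle pix [241. 188.] c [ 358. -359.] size [73. 15.] yaw 88.5 metal 0.04
```

View pics/w9.png

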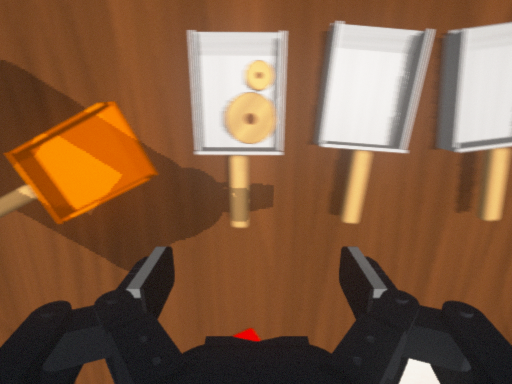

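The two emptied scoops lie level. The last scoop has its handle at (240,190), and the orange look-alike's corner at (158,175) is close by. I approach with the jaws half closed for clearance.

Request:
drive_tool(
  plan=[
    [[-0.007,-0.002,-0.04,0,0,-0.5],[-0.007,-0.002,-0.04,0,0,-0.5],[0,0,-0.03,0,0,0],[0,0,-0.02,0,0,0],[0,0,-0.01,0,0,0]],
  ],
  jaw=-0.1,
)

```text
time_s: 30.1
position: [0.3564, -0.3566, 0.0081]
ee_rot: [-2.242, -2.196, 0.001]
wrist_force: [-0.1, 1.1, -0.3]
grip_width: 0.047
```

Request:
drive_tool(
  plan=[
    [[0,0,-0.003,0,0,0],[0,0,-0.001,0,0,0],[0,0,0,0,0,0]],
  ],
)

```text
time_s: 30.4
position: [0.3578, -0.3579, 0.0068]
ee_rot: [2.244, 2.198, -0.001]
wrist_force: [0.0, -0.2, 0.1]
grip_width: 0.0474
```

```bash
python3 - <<'E'
from sc import *
st()
im,d,P,K,V=look("wrist","w10.png"); scoops(im,P,K,V)
E
```

```text
t 30.4 pos [ 0.3578 -0.3579  0.0068] rot [ 2.244e+00  2.198e+00 -1.000e-03] q [-0.79  0.51  2.04 -0.    0.6  -0.77] F [ 0.  -0.2  0.1] w 0.0474
handle pix [492. 271.] c [ 471. -355.] size [74. 16.] yaw 85.6 metal 0.0
handle pix [255. 268.] c [ 357. -359.] size [74. 15.] yaw 89.8 metal 0.0
handle pix [ 35. 267.] c [ 252. -352.] size [43.  5.] yaw 25.6 metal 1.0
```

Request:
drive_tool(
  plan=[
    [[0,0,0,0,0,0],[0,0,0,0,0,0],[0,0,0,0,0,0],[0,0,0,0,0,0],[0,0,0,0,0,0]],
  ],
  jaw=1,
)

```text
time_s: 30.95
position: [0.3575, -0.3578, 0.0065]
ee_rot: [2.244, 2.198, -0.001]
wrist_force: [-0.8, -0.3, 5.7]
grip_width: 0.0149
```

Request:
drive_tool(
  plan=[
    [[0,0,0.005,0,0,0],[0,0,0.01,0,0,0],[0,0,0.015,0,0,0],[0,0,0.02,0,0,0],[0,0,0.02,0,0,0]],
  ],
)

```text
time_s: 31.45
position: [0.357, -0.3572, 0.0771]
ee_rot: [-2.243, -2.198, 0.001]
wrist_force: [0.5, -0.2, -2.0]
grip_width: 0.015
```

Request:
drive_tool(
  plan=[
    [[0,0,0.02,0,0,0],[0,0,0.02,0,0,0],[0.005,0,0.015,0,0,0],[0.015,0,0.006,0,0,0],[0.02,0,0,0,0,0]],
  ],
)

```text
time_s: 31.95
position: [0.3983, -0.3578, 0.1384]
ee_rot: [2.244, 2.197, -0.001]
wrist_force: [0.3, -0.1, -1.8]
grip_width: 0.015
```

Request:
drive_tool(
  plan=[
    [[0.03,0.02,0,0,0,1],[0.04,0.035,0,0,0,1],[0.04,0.045,0,0,0,1],[0.04,0.04,0,0,0,1],[0.025,0.03,0,0,0,1]],
  ],
)

```text
time_s: 32.45
position: [0.561, -0.1993, 0.1368]
ee_rot: [-2.144, -2.296, -0.0]
wrist_force: [0.7, -0.6, -2.3]
grip_width: 0.0149
```

Request:
drive_tool(
  plan=[
    [[0,0.005,0,0,0,0],[0,0,0,0,0,0]],
  ],
)

```text
time_s: 32.65
position: [0.5588, -0.1952, 0.1364]
ee_rot: [-2.142, -2.296, 0.002]
wrist_force: [-0.4, 0.4, -1.6]
grip_width: 0.0151
```

```bash
python3 lip.py
```

```text
t 32.65 pos [ 0.5588 -0.1952  0.1364] rot [-2.142e+00 -2.296e+00  2.000e-03] q [-0.34  0.41  1.79 -0.    0.95 -0.41] F [-0.4  0.4 -1.6] w 0.0151
tilt 0.1 lip sieve x,y [-0.0182 -0.061 ] z 0.1355 grasp [ 0.5589 -0.1952  0.1554]
```

Request:
drive_tool(
  plan=[
    [[0.001,0.004,0.008,-4,-0.26,0],[0.001,0.004,0.008,-4,-0.26,0],[0.001,0.004,0.008,-4,-0.26,0],[0.001,0.004,0.008,-4,-0.26,0],[0.001,0.004,0.008,-4,-0.26,0]],
  ],
)

```text
time_s: 33.15
position: [0.5628, -0.1779, 0.1775]
ee_rot: [1.959, 2.09, -0.35]
wrist_force: [0.0, -0.2, -2.6]
grip_width: 0.0154
```

Request:
drive_tool(
  plan=[
    [[0,0.005,0.008,-4,-0.26,0],[0,0.005,0.008,-4,-0.26,0],[0,0.005,0.007,-4,-0.26,0],[0,0.005,0.007,-4,-0.26,0],[0,0.005,0.007,-4,-0.26,0]],
  ],
)

```text
time_s: 33.65
position: [0.5629, -0.1528, 0.2145]
ee_rot: [1.748, 1.865, -0.642]
wrist_force: [0.6, 0.5, -2.6]
grip_width: 0.015
```

Request:
drive_tool(
  plan=[
    [[-0.0005,0.0076,0.007,-4,-0.26,0],[-0.0005,0.0076,0.007,-4,-0.26,0],[-0.0005,0.0076,0.007,-4,-0.26,0],[-0.0005,0.0076,0.007,-4,-0.26,0],[-0.0005,0.0076,0.007,-4,-0.26,0]],
  ],
)

```text
time_s: 34.15
position: [0.5606, -0.1145, 0.2494]
ee_rot: [1.521, 1.622, -0.885]
wrist_force: [-0.9, 0.0, -1.3]
grip_width: 0.0151
```

Request:
drive_tool(
  plan=[
    [[0,0.005,0.003,-4,-0.26,0],[0,0.005,0.003,-4,-0.26,0],[0,0,0,0,0,0],[0,0,0,0,0,0],[0,0,0,0,0,0]],
  ],
)

```text
time_s: 34.65
position: [0.5609, -0.1047, 0.2553]
ee_rot: [1.429, 1.524, -0.966]
wrist_force: [-0.1, -0.1, -1.3]
grip_width: 0.0152
```

```bash
python3 lip.py; python3 pan.py
```

```text
t 34.65 pos [ 0.5609 -0.1047  0.2553] rot [ 1.429  1.524 -0.966] q [ 0.37  0.53  1.86 -1.09  1.49  0.86] F [-0.1 -0.1 -1.3] w 0.0152
tilt 68.0 lip sieve x,y [-0.0098 -0.0619] z 0.1213 grasp [ 0.5598 -0.0871  0.2624]
first scoop emptied wood px in pan view 515
first scoop full wood px in pan view 18779
now wood px in pan view 101
```

Request:
drive_tool(
  plan=[
    [[0,-0.012,0.005,8,0.52,0],[0,-0.012,-0.005,8,0.52,0],[0,-0.013,-0.008,8,0.52,0],[0,-0.014,-0.008,8,0.52,0],[0,-0.015,-0.01,8,0.52,0]],
  ],
)

```text
time_s: 35.25
position: [0.5618, -0.1703, 0.2309]
ee_rot: [1.878, 2.007, -0.461]
wrist_force: [-0.6, 0.9, -1.6]
grip_width: 0.0148
```

Request:
drive_tool(
  plan=[
    [[-0.015,-0.03,-0.01,7,0.46,0],[-0.03,-0.035,-0.01,7,0.46,0],[-0.03,-0.035,-0.01,7,0.46,0],[-0.035,-0.035,-0.01,7,0.46,0],[-0.035,-0.03,-0.01,0,0,-2.5]],
  ],
)

```text
time_s: 35.75
position: [0.4181, -0.3354, 0.1811]
ee_rot: [2.193, 2.238, -0.011]
wrist_force: [-0.0, -1.0, -1.0]
grip_width: 0.0147
```

Request:
drive_tool(
  plan=[
    [[-0.035,-0.015,-0.02,0,0,-2.5],[-0.02,-0.008,-0.02,0,0,0],[0,0,-0.02,0,0,0],[0,0,0,0,0,0]],
  ],
)

```text
time_s: 36.15
position: [0.3619, -0.3539, 0.1185]
ee_rot: [2.244, 2.194, -0.017]
wrist_force: [0.5, 0.6, -0.5]
grip_width: 0.0154
```

```bash
python3 lip.py; python3 - <<'E'
from sc import *
im,d,P,K,V=look("wrist","w11.png"); scoops(im,P,K,V)
E
```

```text
t 36.15 pos [ 0.3619 -0.3539  0.1185] rot [ 2.244  2.194 -0.017] q [-0.77  0.31  1.99 -0.01  0.84 -0.74] F [ 0.5  0.6 -0.5] w 0.0154
tilt 0.6 lip sieve x,y [-0.212 -0.207] z 0.1161 grasp [ 0.362  -0.3537  0.1375]
handle pix [ 48. 134.] c [ 194. -297.] size [96.  3.] yaw 25.6 metal 0.0
handle pix [387. 195.] c [ 471. -355.] size [74. 15.] yaw 85.4 metal 1.0
handle pix [103. 213.] c [ 225. -365.] size [99.  4.] yaw 25.6 metal 0.0
```

Request:
drive_tool(
  plan=[
    [[-0.002,-0.003,-0.035,0,0,0],[-0.002,0,-0.03,0,0,0],[0,0,-0.02,0.3,0,0],[0,0,-0.015,0.3,0,0],[0,0,-0.008,0,0,0]],
  ],
)

```text
time_s: 36.7
position: [0.3608, -0.3575, 0.0117]
ee_rot: [-2.242, -2.199, 0.005]
wrist_force: [-0.3, -0.5, -1.5]
grip_width: 0.0151
```

Request:
drive_tool(
  plan=[
    [[0,0,-0.002,0,0,0],[0,0,-0.002,0,0,0],[0,0,0,0,0,0]],
  ],
)

```text
time_s: 37.0
position: [0.3606, -0.3576, 0.0085]
ee_rot: [-2.243, -2.198, 0.005]
wrist_force: [0.8, -0.5, -0.7]
grip_width: 0.015
```

Request:
drive_tool(
  plan=[
    [[0,0,0,0,0,0],[0,0,0,0,0,0],[0,0,0,0,0,0],[0,0,0,0,0,0],[0,0,0,0,0,0]],
  ],
  jaw=-0.1,
)

```text
time_s: 37.5
position: [0.3601, -0.3573, 0.008]
ee_rot: [-2.243, -2.198, 0.005]
wrist_force: [-1.0, 0.4, 0.8]
grip_width: 0.0468
```

Request:
drive_tool(
  plan=[
    [[0,0,0.04,0,0,0],[0,0,0.05,0,0,0],[0,0,0.05,0,0,0],[0.03,0.03,0.05,0,0,-5],[0.03,0.04,0.05,0,0,-7]],
  ],
)

```text
time_s: 38.0
position: [0.4047, -0.3064, 0.2239]
ee_rot: [2.467, 1.945, -0.004]
wrist_force: [0.5, -0.1, 0.2]
grip_width: 0.0467
```

Request:
drive_tool(
  plan=[
    [[0.03,0.045,0.05,0,0,-8],[0.03,0.045,0,0,0,-8],[0.03,0.045,0,0,0,-8],[0.03,0.045,0,0,0,-8],[0.01,0.045,0,0,0,-8]],
  ],
  jaw=-1,
)

```text
time_s: 38.5
position: [0.5146, -0.1136, 0.2555]
ee_rot: [-2.966, -1.029, 0.001]
wrist_force: [1.1, 0.3, -1.3]
grip_width: 0.0856
```

Request:
drive_tool(
  plan=[
    [[0,0.04,0,0,0,-8],[0,0.03,0,0,0,-8],[0,0,0,0,0,-8],[0,0,0,0,0,-8],[0,0,0,0,0,0]],
  ],
)

```text
time_s: 39.0
position: [0.5125, -0.0448, 0.2552]
ee_rot: [-3.133, -0.178, 0.002]
wrist_force: [0.0, -0.5, 0.3]
grip_width: 0.0851
```

```bash
python3 - <<'E'
from sc import *
st()
im,d,P,K,V=look("wrist","w12.png");np.savez("w12.npz",im=im,P=P,K=K,V=V)
look("scene","sc12.png")
a=cv2.imread("pics/sc12.png")
cv2.imwrite("pics/j4.png",np.hstack([cv2.resize(cv2.imread("pics/w12.png"),(400,300)),cv2.resize(a[110:320,60:340],(400,300))]))
E
```

```text
t 39.0 pos [ 0.5125 -0.0448  0.2552] rot [-3.133e+00 -1.780e-01  2.000e-03] q [-0.09  0.16  1.84  0.    1.15  1.36] F [ 0.  -0.5  0.3] w 0.0851
```

View pics/j4.png

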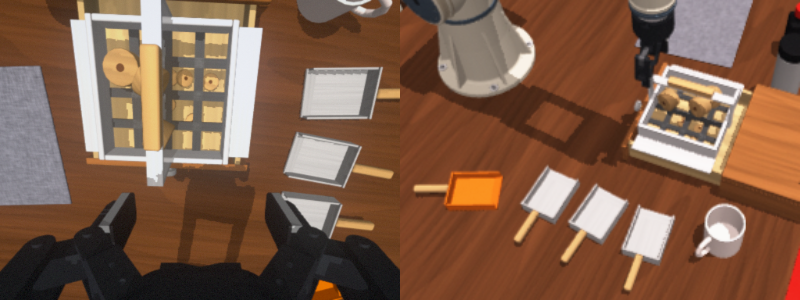

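Scoops lie empty and level, and beads are in the sieve, with big ones at (120,68) in the wrist half and (698,105) in the scene half. I take the sieve's grip again.

```bash
python3 - <<'E'
from h import *
D=np.load("w12.npz");im,P,K,V=D["im"],D["P"],D["K"],D["V"]
hsv=cv2.cvtColor(im,cv2.COLOR_RGB2HSV);Z=P[...,2]
m=((hsv[...,1]>90)&(Z>.168)&(Z<.195)).astype(np.uint8)
n,l,s,c=cv2.connectedComponentsWithStats(m);k=1+np.argmax(s[1:,4])
v,u=np.nonzero(l==k);q=np.array([ray(K,V,a,b,.181)[:2] for a,b in zip(u,v)],np.float32)*1000
r=cv2.minAreaRect(q);print(c[k],np.round(r[0]),np.round(r[1]),r[2],s[k,4])
E
```

```text
[193.58038994 122.93387963] [566.   9.] [98. 20.] 4.132016658782959 3539
```

Request:
drive_tool(
  plan=[
    [[0.018,0.018,0,0,0,-0.8],[0.018,0.018,0,0,0,-0.8],[0.0185,0.018,0,0,0,-0.7],[0,0,-0.02,0,0,0],[0,0,-0.03,0,0,0]],
  ],
)

```text
time_s: 39.6
position: [0.569, 0.0091, 0.2061]
ee_rot: [-3.136, -0.124, -0.004]
wrist_force: [0.6, -0.4, -0.1]
grip_width: 0.0857
```

Request:
drive_tool(
  plan=[
    [[0,0,-0.03,0,0,0],[0,0,-0.018,0,0,0],[0,0,-0.005,0,0,0],[0,0,0,0,0,0]],
  ],
)

```text
time_s: 40.0
position: [0.5669, 0.0086, 0.1518]
ee_rot: [-3.136, -0.119, 0.004]
wrist_force: [-0.1, -0.4, 0.1]
grip_width: 0.0855
```

```bash
python3 - <<'E'
from h import *
st()
E
```

```text
t 40.0 pos [0.5669 0.0086 0.1518] rot [-3.136 -0.119  0.004] q [0.01 0.35 1.83 0.   0.96 1.5 ] F [-0.1 -0.4  0.1] w 0.0855
```

Request:
drive_tool(
  plan=[
    [[0,0,0,0,0,0],[0,0,0,0,0,0],[0,0,0,0,0,0],[0,0,0,0,0,0],[0,0,0,0,0,0]],
  ],
  jaw=1,
)

```text
time_s: 40.5
position: [0.5675, 0.009, 0.153]
ee_rot: [-3.136, -0.117, 0.0]
wrist_force: [-0.7, 0.2, 0.1]
grip_width: 0.0167
```

Request:
drive_tool(
  plan=[
    [[0,0,0.003,0,0,0],[0,0,0.004,0,0,0],[0,0,0.003,0,0,0],[0,0,0.002,0,0,0],[0,0,0,0,0,0]],
  ],
)

```text
time_s: 41.0
position: [0.5672, 0.0088, 0.1645]
ee_rot: [-3.136, -0.117, 0.001]
wrist_force: [0.1, -0.5, -4.1]
grip_width: 0.0172
```

Request:
drive_tool(
  plan=[
    [[0,0.015,0,0,0,0],[0,-0.015,0,0,0,0],[0,-0.015,0,0,0,0],[0,0.015,0,0,0,0]],
  ],
)

```text
time_s: 41.4
position: [0.5671, 0.0061, 0.1641]
ee_rot: [-3.138, -0.114, 0.002]
wrist_force: [0.1, 0.4, -5.3]
grip_width: 0.0171
```

Request:
drive_tool(
  plan=[
    [[0,0.015,0,0,0,0],[0,-0.015,0,0,0,0],[0,-0.015,0,0,0,0],[0,0.015,0,0,0,0]],
  ],
)

```text
time_s: 41.8
position: [0.5672, 0.0063, 0.1643]
ee_rot: [-3.138, -0.114, 0.002]
wrist_force: [0.0, 0.8, -4.4]
grip_width: 0.017
```

Request:
drive_tool(
  plan=[
    [[0,0.015,0,0,0,0],[0,-0.015,0,0,0,0],[0,-0.015,0,0,0,0],[0,0.015,0,0,0,0]],
  ],
)

```text
time_s: 42.2
position: [0.5672, 0.0063, 0.1643]
ee_rot: [-3.138, -0.114, 0.002]
wrist_force: [-0.2, 0.3, -5.1]
grip_width: 0.0169
```

Request:
drive_tool(
  plan=[
    [[0,0.015,0,0,0,0],[0,-0.015,0,0,0,0],[0,-0.015,0,0,0,0],[0,0.015,0,0,0,0]],
  ],
)

```text
time_s: 42.6
position: [0.5672, 0.0063, 0.1643]
ee_rot: [-3.138, -0.114, 0.002]
wrist_force: [0.1, 0.8, -4.3]
grip_width: 0.0167
```

```bash
python3 - <<'E'
from h import *
st()
for n in ("scene","side","wrist"): look(n,n+"5.png")
a=cv2.imread("pics/scene5.png")[130:240,205:305];b=cv2.imread("pics/side5.png")[150:250,170:300];c=cv2.imread("pics/wrist5.png")[40:330,60:460]
cv2.imwrite("pics/j5.png",np.hstack([cv2.resize(a,(380,418),interpolation=cv2.INTER_CUBIC),cv2.resize(c,(420,418))]))
cv2.imwrite("pics/b5.png",b)
E
```

```text
t 42.6 pos [0.5672 0.0063 0.1643] rot [-3.138e+00 -1.140e-01  2.000e-03] q [0.01 0.34 1.82 0.   0.98 1.5 ] F [ 0.1  0.8 -4.3] w 0.0167
```

View pics/j5.png

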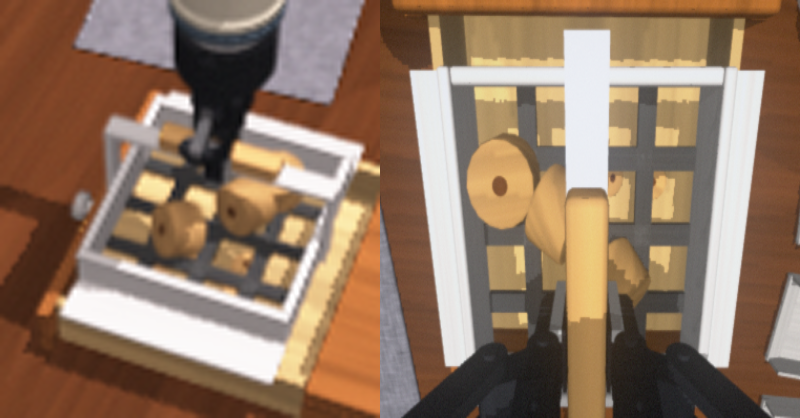

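Three big beads are in the sieve, at (180,228), (245,205) and one behind. The small beads seem to have dropped. I keep shaking, with some x motion mixed in, then check by depth.

Request:
drive_tool(
  plan=[
    [[0.008,0.016,0,0,0,0],[-0.008,-0.016,0,0,0,0],[-0.008,-0.016,0,0,0,0],[0.008,0.016,0,0,0,0]],
  ],
)

```text
time_s: 43.15
position: [0.5648, 0.0058, 0.1639]
ee_rot: [-3.138, -0.114, 0.006]
wrist_force: [-0.9, 0.9, -4.8]
grip_width: 0.0171
```

Request:
drive_tool(
  plan=[
    [[0.008,0.016,0,0,0,0],[-0.008,-0.016,0,0,0,0],[-0.008,-0.016,0,0,0,0],[0.008,0.016,0,0,0,0]],
  ],
)

```text
time_s: 43.55
position: [0.5648, 0.0059, 0.1639]
ee_rot: [-3.138, -0.114, 0.007]
wrist_force: [-0.3, 0.2, -5.4]
grip_width: 0.017
```

Request:
drive_tool(
  plan=[
    [[-0.008,0.016,0,0,0,0],[0.008,-0.016,0,0,0,0],[0.008,-0.016,0,0,0,0],[-0.008,0.016,0,0,0,0]],
  ],
)

```text
time_s: 43.95
position: [0.5692, 0.006, 0.1647]
ee_rot: [-3.138, -0.114, -0.003]
wrist_force: [0.6, 0.2, -4.6]
grip_width: 0.0174
```

Request:
drive_tool(
  plan=[
    [[-0.008,0.016,0,0,0,0],[0.008,-0.016,0,0,0,0],[0.008,-0.016,0,0,0,0],[-0.008,0.016,0,0,0,0]],
  ],
)

```text
time_s: 44.35
position: [0.5694, 0.0062, 0.1647]
ee_rot: [-3.138, -0.114, -0.003]
wrist_force: [0.6, -0.8, -5.0]
grip_width: 0.017
```

Request:
drive_tool(
  plan=[
    [[0,0.018,0,0,0,0],[0,-0.018,0,0,0,0],[0,-0.018,0,0,0,0],[0,0.018,0,0,0,0]],
  ],
)

```text
time_s: 44.75
position: [0.5674, 0.0059, 0.1643]
ee_rot: [-3.138, -0.113, 0.001]
wrist_force: [0.2, 0.7, -4.8]
grip_width: 0.0171
```

Request:
drive_tool(
  plan=[
    [[0,0.018,0,0,0,0],[0,-0.018,0,0,0,0],[0,-0.018,0,0,0,0],[0,0.018,0,0,0,0],[0,0,0,0,0,0]],
  ],
)

```text
time_s: 45.25
position: [0.5672, 0.0094, 0.1643]
ee_rot: [-3.135, -0.116, 0.002]
wrist_force: [0.5, 0.4, -4.9]
grip_width: 0.0167
```

```bash
python3 - <<'E'
from h import *
s=st(); tz=s["position"][2]; c0=np.array(s["position"][:2])+[-.0045,.001]
fl=tz-.0864+.005; print("sieve floor top",fl.round(4))
x=np.array([.998,.066]);y=np.array([-.066,.998])
for n in ("scene","side","wrist"):
    im,d,P,K,V=look(n,n+"6.png"); hsv=cv2.cvtColor(im,cv2.COLOR_RGB2HSV)
    a=(P[...,:2]-c0)@x; b=(P[...,:2]-c0)@y
    ins=(abs(a)<.08)&(abs(b)<.08)
    wood=(hsv[...,1]>75)&(hsv[...,2]>80)
    for lab,lo,hi in (("low on grid",fl+.003,fl+.017),("tall",fl+.017,fl+.05),("drawer floor bead",.024,.036)):
        m=(ins&wood&(P[...,2]>lo)&(P[...,2]<hi)).astype(np.uint8); nn,l,st_,c=cv2.connectedComponentsWithStats(m)
        print(n,lab,[(int(st_[k,4]),np.round([np.median(a[l==k])*1e3,np.median(b[l==k])*1e3,np.median(P[...,2][l==k])*1e3]).astype(int).tolist(),c[k].astype(int).tolist()) for k in range(1,nn) if st_[k,4]>=8])
E
```

```text
t 45.25 pos [0.5672 0.0094 0.1643] rot [-3.135e+00 -1.160e-01  2.000e-03] q [0.01 0.34 1.82 0.   0.98 1.51] F [ 0.5  0.4 -4.9] w 0.0167
sieve floor top 0.0829
scene low on grid [(13, [9, 5, 95], [265, 185]), (30, [62, 28, 93], [282, 184]), (37, [-8, -39, 94], [254, 193])]
scene tall [(15, [52, 63, 112], [284, 171]), (185, [32, 13, 114], [273, 181]), (159, [-15, -25, 112], [254, 186])]
scene drawer floor bead [(18, [23, 3, 29], [268, 198])]
side low on grid [(69, [-28, 0, 93], [247, 191]), (28, [6, 31, 95], [231, 194])]
side tall [(259, [28, 36, 112], [222, 188]), (144, [-22, -12, 111], [247, 184])]
side drawer floor bead [(20, [19, -55, 27], [241, 198])]
wrist low on grid [(122, [65, 29, 94], [213, 128]), (126, [4, -27, 93], [289, 207])]
wrist tall [(5225, [45, 38, 113], [198, 160]), (989, [-7, -29, 112], [293, 228])]
wrist drawer floor bead [(177, [24, -27, 32], [283, 166]), (184, [23, -69, 29], [325, 167])]
```

```bash
python3 - <<'E'
import cv2,numpy as np
a=cv2.imread("pics/scene6.png")[140:225,220:305];b=cv2.imread("pics/side6.png")[155:230,185:285];c=cv2.imread("pics/wrist6.png")[40:330,110:400]
f=lambda i,s:cv2.resize(i,s,interpolation=cv2.INTER_CUBIC)
cv2.imwrite("pics/j6.png",np.hstack([np.vstack([f(a,(300,300)),f(b,(300,225))]),f(c,(500,525))]))
E
```

```text
(no output)
```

View pics/j6.png

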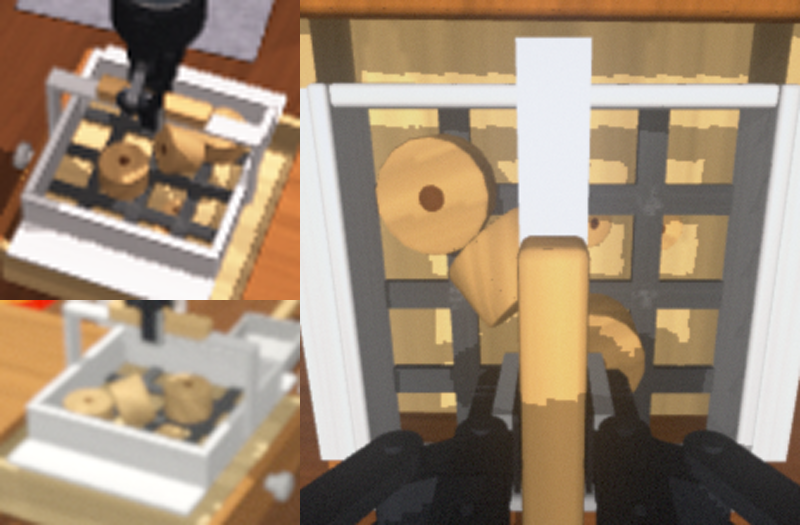

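The middle big bead lies tipped, so a small one could be trapped under it. I shake harder to free it.

Request:
drive_tool(
  plan=[
    [[0,0.024,0.006,0,0,0],[0,-0.024,0,0,0,0],[0,-0.024,0.006,0,0,0],[0,0.024,0,0,0,0]],
  ],
)

```text
time_s: 45.8
position: [0.5678, 0.0047, 0.177]
ee_rot: [-3.139, -0.113, -0.0]
wrist_force: [0.2, -0.1, -5.1]
grip_width: 0.0171
```

Request:
drive_tool(
  plan=[
    [[0.015,0,-0.008,0,0,0],[-0.015,0,0.008,0,0,0],[-0.015,0,-0.008,0,0,0],[0.015,0,0.008,0,0,0]],
  ],
)

```text
time_s: 46.2
position: [0.562, 0.0085, 0.1741]
ee_rot: [-3.136, -0.117, 0.014]
wrist_force: [-0.6, -0.1, -5.1]
grip_width: 0.0173
```

Request:
drive_tool(
  plan=[
    [[0,0.024,-0.008,0,0,0],[0,-0.024,0.008,0,0,0],[0,-0.024,-0.008,0,0,0],[0,0.024,0.008,0,0,0]],
  ],
)

```text
time_s: 46.6
position: [0.5662, 0.0046, 0.1749]
ee_rot: [-3.139, -0.112, 0.006]
wrist_force: [-0.2, 1.2, -5.4]
grip_width: 0.0174
```

Request:
drive_tool(
  plan=[
    [[0.015,0.02,0,0,0,0],[-0.015,-0.02,0,0,0,0],[-0.015,-0.02,0,0,0,0],[0.015,0.02,0,0,0,0]],
  ],
)

```text
time_s: 47.0
position: [0.5636, 0.0054, 0.1757]
ee_rot: [-3.138, -0.114, 0.009]
wrist_force: [-0.8, 0.4, -5.5]
grip_width: 0.0168
```

Request:
drive_tool(
  plan=[
    [[0,0.024,0,0,0,0],[0,-0.024,0,0,0,0],[0,-0.024,0,0,0,0],[0,0.024,0,0,0,0]],
  ],
)

```text
time_s: 47.4
position: [0.5674, 0.0047, 0.1763]
ee_rot: [-3.139, -0.112, 0.001]
wrist_force: [-1.2, 0.2, -4.4]
grip_width: 0.0173
```

Request:
drive_tool(
  plan=[
    [[0,0.024,0,0,0,0],[0,-0.024,0,0,0,0],[0,-0.024,-0.006,0,0,0],[0,0.024,-0.006,0,0,0],[0,0,0,0,0,0]],
  ],
)

```text
time_s: 47.9
position: [0.5666, 0.0095, 0.1635]
ee_rot: [-3.135, -0.116, 0.004]
wrist_force: [1.0, -0.5, -4.8]
grip_width: 0.0172
```

```bash
cat > chk.py <<'E'
from h import *
import sys
k_=sys.argv[1]
s=st(); tz=s["position"][2]; c0=np.array(s["position"][:2])+[-.0045,.001]
fl=tz-.0864+.005; print("sieve floor top",fl.round(4))
x=np.array([.998,.066]);y=np.array([-.066,.998])
for n in ("scene","side","wrist"):
    im,d,P,K,V=look(n,n+k_+".png"); hsv=cv2.cvtColor(im,cv2.COLOR_RGB2HSV)
    a=(P[...,:2]-c0)@x; b=(P[...,:2]-c0)@y
    ins=(abs(a)<.08)&(abs(b)<.08)
    wood=(hsv[...,1]>75)&(hsv[...,2]>80)
    for lab,lo,hi in (("low on grid",fl+.003,fl+.017),("tall",fl+.017,fl+.06),("drawer floor bead",.024,.036)):
        m=(ins&wood&(P[...,2]>lo)&(P[...,2]<hi)).astype(np.uint8); nn,l,st_,c=cv2.connectedComponentsWithStats(m)
        print(n,lab,[(int(st_[k,4]),np.round([np.median(a[l==k])*1e3,np.median(b[l==k])*1e3]+list(np.percentile(P[...,2][l==k],[5,50,95])*1e3)).astype(int).tolist(),c[k].astype(int).tolist()) for k in range(1,nn) if st_[k,4]>=8])
E
python3 chk.py 7
```

```text
t 47.9 pos [0.5666 0.0095 0.1635] rot [-3.135 -0.116  0.004] q [0.01 0.34 1.82 0.   0.98 1.51] F [ 1.  -0.5 -4.8] w 0.0172
sieve floor top 0.0821
scene low on grid [(22, [50, 9, 88, 93, 97], [277, 187]), (18, [42, -28, 86, 93, 99], [271, 196]), (26, [-14, -60, 88, 94, 98], [249, 198])]
scene tall [(284, [32, -17, 102, 112, 125], [269, 187]), (164, [-27, -48, 103, 111, 114], [248, 191])]
scene drawer floor bead [(13, [-17, 7, 27, 29, 31], [257, 193])]
side low on grid [(37, [11, -12, 87, 94, 98], [237, 186]), (61, [-41, -24, 86, 92, 98], [255, 189]), (27, [15, 34, 88, 94, 99], [227, 194])]
side tall [(303, [24, 13, 101, 111, 122], [228, 184]), (128, [-35, -34, 101, 110, 111], [254, 182])]
side drawer floor bead [(19, [19, -55, 25, 27, 29], [241, 198])]
wrist low on grid [(56, [59, 24, 87, 93, 98], [223, 135]), (236, [42, -30, 88, 94, 98], [295, 160]), (308, [-8, -38, 86, 93, 99], [302, 222])]
wrist tall [(2717, [39, 28, 111, 112, 113], [213, 168]), (2140, [29, -29, 103, 121, 126], [297, 188]), (1978, [-20, -47, 103, 112, 113], [315, 247])]
wrist drawer floor bead [(171, [24, -69, 28, 29, 30], [325, 165]), (107, [-36, -29, 26, 29, 30], [283, 222])]
```

```bash
python3 - <<'E'
from h import *
s=ctrl.get_state(); c0=np.array(s["position"][:2])+[-.0045,.001]
x=np.array([.998,.066]);y=np.array([-.066,.998])
im,d,P,K,V=look("wrist"); hsv=cv2.cvtColor(im,cv2.COLOR_RGB2HSV)
np.set_printoptions(linewidth=220)
a=((P[...,:2]-c0)@x*1e3); b=((P[...,:2]-c0)@y*1e3)
g=(P[...,2]*1e3)
print("a then z/img rows"); 
for v in range(150,236,6): print(v,[f"{0 if np.isnan(g[v,u]) else int(g[v,u])}:{int(hsv[v,u,2])}" for u in range(262,350,6)], int(np.nan_to_num(a[v,320])))
m=(a>-5)&(a<65)&(b<-10)&(b>-65)&(g>98)&(g<140)&(hsv[...,1]>75)
q=np.stack([a[m],b[m],g[m]],1)
for z0 in (100,112,118):
    r=q[q[:,2]>z0]; c=r.mean(0); u,sv,vt=np.linalg.svd(r-c,full_matrices=False); print(z0,len(r),c.round(),vt[2].round(2),(sv/np.sqrt(len(r))).round(1), np.ptp(r,axis=0).round())
E
```

```text
a then z/img rows
150 ['180:244', '180:244', '180:243', '81:104', '82:101', '80:101', '82:103', '83:99', '83:107', '82:93', '82:96', '83:93', '82:95', '80:94', '82:95'] 47
156 ['179:243', '179:243', '180:244', '90:155', '88:142', '86:134', '81:104', '83:101', '82:116', '82:105', '82:101', '82:97', '83:97', '82:98', '81:96'] 42
162 ['179:243', '179:243', '178:241', '101:148', '99:156', '97:141', '96:137', '94:137', '93:135', '81:97', '29:231', '28:226', '17:171', '17:214', '18:167'] 38
168 ['179:243', '180:243', '179:242', '111:142', '109:149', '107:93', '106:96', '104:133', '101:142', '100:151', '28:234', '29:235', '17:224', '17:173', '18:165'] 21
174 ['187:144', '188:141', '184:131', '118:147', '117:145', '116:155', '113:152', '113:143', '112:139', '110:143', '107:172', '18:227', '18:231', '18:219', '19:168'] 34
180 ['193:233', '192:231', '192:212', '123:201', '125:168', '124:156', '123:162', '123:150', '121:150', '119:147', '112:162', '19:226', '17:230', '17:172', '18:164'] 32
186 ['194:237', '193:238', '193:222', '123:194', '126:211', '126:218', '128:226', '125:203', '125:196', '1
[... 911 characters left out ...]
8', '193:218', '29:169', '28:173', '89:116', '95:119', '97:117', '100:122', '97:117', '92:114', '18:232', '18:229', '17:167', '17:150'] -7
228 ['193:239', '193:238', '192:213', '28:171', '92:103', '100:106', '105:123', '108:131', '109:142', '108:136', '107:118', '99:111', '17:217', '18:165', '19:151'] -7
234 ['193:237', '193:238', '194:211', '17:130', '100:105', '109:117', '111:168', '112:158', '111:151', '112:151', '111:165', '110:185', '17:158', '18:163', '16:148'] -10
100 2121 [ 26. -29. 119.] [ 0.29 -0.38  0.88] [10.5  8.9  5.2] [38. 34. 28.]
112 1752 [ 24. -28. 122.] [-0.03 -0.23  0.97] [9.3 8.3 3.2] [34. 32. 16.]
118 1424 [ 23. -26. 123.] [-0.12 -0.11  0.99] [8.7 7.2 1.9] [32. 29. 10.]
```

The tipped bead is just lying on its side: its top is 44 mm above the grid, so nothing is under it. The depth check finds only three big beads in the sieve. I carry it to the pad.

Request:
drive_tool(
  plan=[
    [[0,0,0.01,0,0,0],[0,0,0.02,0,0,0],[0,0,0.03,0,0,0],[0,0,0.03,0,0,0],[0,0,0.015,0,0,0]],
  ],
)

```text
time_s: 48.6
position: [0.5684, 0.0086, 0.2732]
ee_rot: [-3.136, -0.117, -0.005]
wrist_force: [1.0, -0.0, -4.9]
grip_width: 0.0172
```

Request:
drive_tool(
  plan=[
    [[-0.015,0.015,0,0,0,0],[-0.025,0.025,0,0,0,0],[-0.035,0.035,0,0,0,0],[-0.035,0.035,0,0,0,1],[-0.022,0.035,0,0,0,1]],
  ],
)

```text
time_s: 49.1
position: [0.4328, 0.1543, 0.2701]
ee_rot: [-3.133, -0.172, 0.002]
wrist_force: [-0.1, 1.2, -4.2]
grip_width: 0.0169
```

Request:
drive_tool(
  plan=[
    [[0,0.04,0,0,0,1],[0,0.04,0,0,0,0.5],[0,0.04,0,0,0,0],[0,0.04,0,0,0,0],[0,0.03,0,0,0,0]],
  ],
)

```text
time_s: 49.6
position: [0.4351, 0.3462, 0.2704]
ee_rot: [-3.13, -0.214, -0.0]
wrist_force: [-0.2, -0.2, -4.7]
grip_width: 0.0169
```

Request:
drive_tool(
  plan=[
    [[0,0.015,0,0,0,0],[0,0,0,0,0,0],[0,0,0,0,0,0]],
  ],
)

```text
time_s: 49.9
position: [0.435, 0.3581, 0.2695]
ee_rot: [-3.132, -0.214, 0.002]
wrist_force: [0.1, -0.2, -5.4]
grip_width: 0.0167
```

```bash
cat > sv.py <<'E'
from h import *
s=st(); z0=s["position"][2]-.0864
im,d,P,K,V=look("wrist","w20.png")
# flange / wall edges: bright pixels at flange height
hsv=cv2.cvtColor(im,cv2.COLOR_RGB2HSV);Z=P[...,2]
m=((hsv[...,1]<40)&(hsv[...,2]>150)&(Z>z0-.004)&(Z<z0+.02)).astype(np.uint8)
n,l,S,c=cv2.connectedComponentsWithStats(m)
for k in np.argsort(-S[1:,4])[:3]+1:
    v,u=np.nonzero(l==k)
    if len(v)<200: continue
    q=np.array([ray(K,V,i,j,z0+.003)[:2] for i,j in zip(u,v)],np.float32)*1000
    r=cv2.minAreaRect(q);print("flange",c[k].astype(int),len(v),np.round(r[0],1),np.round(r[1]),round(r[2],1),np.round(cv2.boxPoints(r)).astype(int).tolist())
w=(hsv[...,1]<60)&(Z>z0+.040)&(Z<z0+.055)
print("wall top x max",np.round(np.nanpercentile(P[...,0][w],[97,99]),4),"bow x max",np.round(np.nanpercentile(P[...,0][(Z>z0+.09)&(Z<z0+.12)],99),4))
E
python3 sv.py
```

```text
t 49.9 pos [0.435  0.3581 0.2695] rot [-3.132e+00 -2.140e-01  2.000e-03] q [0.68 0.22 1.72 0.   1.19 2.12] F [ 0.1 -0.2 -5.4] w 0.0167
flange [115 185] 4681 [418.7 473.8] [179.  19.] 7.9 [[329, 471], [331, 452], [509, 477], [506, 496]]
flange [398 185] 4669 [450.1 243.4] [178.  19.] 7.5 [[361, 241], [363, 222], [540, 246], [537, 264]]
wall top x max [0.53   0.5319] bow x max 0.5275
```

Request:
drive_tool(
  plan=[
    [[0,0.002,-0.02,0,0,0],[0,0.002,-0.035,0,0,0],[0,0,-0.04,0,0,0],[0,0,-0.035,0,0,0],[0,0,-0.025,0,0,0]],
  ],
)

```text
time_s: 50.45
position: [0.4346, 0.3607, 0.1124]
ee_rot: [-3.133, -0.211, 0.005]
wrist_force: [0.6, -0.1, -4.9]
grip_width: 0.0169
```

Request:
drive_tool(
  plan=[
    [[0,0,-0.012,0,0,0],[0,0,-0.006,0,0,0],[0,0,-0.003,0,0,0],[0,0,-0.002,0,0,0],[0,0,0,0,0,0]],
  ],
)

```text
time_s: 50.95
position: [0.4357, 0.3632, 0.0922]
ee_rot: [-3.13, -0.213, -0.0]
wrist_force: [-0.8, 0.0, -3.9]
grip_width: 0.0169
```

Request:
drive_tool(
  plan=[
    [[0,0,-0.002,0,0,0],[0,0,0,0,0,0],[0,0,0,0,0,0]],
  ],
)

```text
time_s: 51.25
position: [0.4364, 0.3636, 0.0911]
ee_rot: [-3.13, -0.213, -0.002]
wrist_force: [1.6, -1.3, 6.1]
grip_width: 0.017
```

Request:
drive_tool(
  plan=[
    [[0,0,0,0,0,0],[0,0,0,0,0,0],[0,0,0,0,0,0],[0,0,0,0,0,0],[0,0,0,0,0,0]],
  ],
  jaw=-1,
)

```text
time_s: 51.75
position: [0.4351, 0.3629, 0.0893]
ee_rot: [-3.131, -0.213, 0.002]
wrist_force: [-0.1, -0.1, 0.3]
grip_width: 0.085
```

Request:
drive_tool(
  plan=[
    [[0,0,0.02,0,0,0],[0,0,0.04,0,0,0],[0,0,0.05,0,0,0],[0,0,0.05,0,0,0],[-0.02,0,0.05,0,0,0]],
  ],
)

```text
time_s: 52.25
position: [0.4177, 0.3629, 0.2981]
ee_rot: [-3.131, -0.211, -0.001]
wrist_force: [0.8, 0.6, 0.3]
grip_width: 0.0854
```

Request:
drive_tool(
  plan=[
    [[-0.03,-0.03,0.04,0,0,0],[-0.03,-0.05,0,0,0,0],[-0.02,-0.05,0,0,0,0],[0,-0.05,0,0,0,0],[0,0,0,0,0,0]],
  ],
)

```text
time_s: 52.75
position: [0.3455, 0.1935, 0.3302]
ee_rot: [-3.133, -0.208, 0.001]
wrist_force: [-0.1, 0.5, -0.5]
grip_width: 0.0852
```

```bash
python3 - <<'E'
from h import *
st()
im,d,P,K,V=look("wrist","w21.png");np.savez("w21.npz",im=im,P=P,K=K,V=V)
im,d,P,K,V=look("scene","sc21.png");np.savez("sc21.npz",im=im,P=P,K=K,V=V)
x=np.array([.998,.066]);y=np.array([-.066,.998]);c0=np.array([.563,.0105])
for n in ("w21","sc21"):
    D=np.load(n+".npz");im,P=D["im"],D["P"];hsv=cv2.cvtColor(im,cv2.COLOR_RGB2HSV)
    a=(P[...,:2]-c0)@x; b=(P[...,:2]-c0)@y
    for lab,m in (("drawer",(abs(a)<.115)&(abs(b)<.105)&(P[...,2]>.0235)&(P[...,2]<.05)),("sieve low",(np.hypot(P[...,0]-.435,P[...,1]-.3626)<.08)&(hsv[...,1]>75)&(P[...,2]>.012)&(P[...,2]<.06))):
        m=cv2.morphologyEx(m.astype(np.uint8),cv2.MORPH_OPEN,np.ones((2,2)));nn,l,S,c=cv2.connectedComponentsWithStats(m)
        print(n,lab,[(int(S[k,4]),np.round([np.median(P[...,i][l==k])*1e3 for i in range(3)]).astype(int).tolist(),c[k].astype(int).tolist()) for k in range(1,nn) if S[k,4]>12])
E
```

```text
t 52.75 pos [0.3455 0.1935 0.3302] rot [-3.133e+00 -2.080e-01  1.000e-03] q [ 0.51 -0.12  1.95  0.    1.31  1.94] F [-0.1  0.5 -0.5] w 0.0852
w21 drawer [(96, [-9223372036854775808, -9223372036854775808, -9223372036854775808], [412, 2]), (98, [581, -10, 32], [431, 2]), (223, [-9223372036854775808, -9223372036854775808, -9223372036854775808], [460, 5]), (344, [-9223372036854775808, -9223372036854775808, -9223372036854775808], [404, 29]), (324, [523, -30, 29], [431, 52]), (33, [449, 5, 47], [399, 104])]
w21 sieve low [(1277, [-9223372036854775808, -9223372036854775808, -9223372036854775808], [157, 60]), (778, [-9223372036854775808, -9223372036854775808, -9223372036854775808], [183, 105])]
sc21 drawer [(116, [-9223372036854775808, -9223372036854775808, -9223372036854775808], [234, 187]), (45, [-9223372036854775808, -9223372036854775808, -9223372036854775808], [259, 196]), (87, [-9223372036854775808, -9223372036854775808, -9223372036854775808], [269, 203]), (46, [531, -32, 27], [246, 203]), (48, [596, -54, 27], [262, 216])]
sc21 sieve low [(241, [-9223372036854775808, -9223372036854775808, -9223372036854775808], [276, 119]), (85, [415, 309, 38], [257, 123])]<stdin>:11: RuntimeWarning: invalid value encountered in cast
```

The sieve is on the pad. All five small beads are seen in the drawer, with wrist pixels (412,2), (431,2), (460,5), (404,29) and (431,52). Now I push the drawer home with closed fingers.

Request:
drive_tool(
  plan=[
    [[0.008,-0.04,0,0,0,-0.8],[0.008,-0.04,0,0,0,-0.8],[0.008,-0.04,0,0,0,-0.8],[0.008,-0.04,0,0,0,-0.7],[0.007,-0.036,0,0,0,-0.7]],
  ],
  jaw=1,
)

```text
time_s: 53.35
position: [0.3866, 0.0011, 0.3301]
ee_rot: [-3.136, -0.11, 0.001]
wrist_force: [0.3, -0.2, -0.3]
grip_width: 0.0121
```

Request:
drive_tool(
  plan=[
    [[0,0,-0.05,0,0,0],[0,0,-0.05,0,0,0],[0,0,-0.05,0,0,0],[0,0,-0.05,0,0,0],[0,0,-0.04,0,0,0]],
  ],
)

```text
time_s: 53.85
position: [0.3855, 0.0028, 0.0875]
ee_rot: [-3.136, -0.11, 0.003]
wrist_force: [0.6, -0.5, -0.4]
grip_width: -0.0001
```

Request:
drive_tool(
  plan=[
    [[0,0,-0.03,0,0,0],[0,0,-0.02,0,0,0],[0,0,0,0,0,0],[0,0,0,0,0,0]],
  ],
)

```text
time_s: 54.25
position: [0.386, 0.0025, 0.0399]
ee_rot: [-3.136, -0.11, 0.003]
wrist_force: [0.0, -0.0, 0.8]
grip_width: -0.0001
```

```bash
python3 - <<'E'
from h import *
st()
E
```

```text
t 54.25 pos [0.386  0.0025 0.0399] rot [-3.136e+00 -1.100e-01  3.000e-03] q [-0.    0.32  2.27  0.01  0.56  1.49] F [ 0.  -0.   0.8] w -0.0001
```

Request:
drive_tool(
  plan=[
    [[0,-0.003,-0.008,0,0,0],[0.01,0.0006,0,0,0,0],[0.01,0.0006,0,0,0,0],[0.01,0.0006,0,0,0,0],[0.01,0.0006,0,0,0,0]],
  ],
)

```text
time_s: 54.75
position: [0.4267, 0.0012, 0.0324]
ee_rot: [-3.136, -0.108, 0.001]
wrist_force: [-1.8, -0.4, 1.4]
grip_width: -0.0002
```

Request:
drive_tool(
  plan=[
    [[0.01,0.0006,0,0,0,0],[0.01,0.0006,0,0,0,0],[0.01,0.0006,0,0,0,0],[0.01,0.0006,0,0,0,0],[0.01,0.0006,0,0,0,0]],
  ],
)

```text
time_s: 55.25
position: [0.4763, 0.0044, 0.0319]
ee_rot: [-3.136, -0.109, 0.002]
wrist_force: [-1.0, 0.3, 0.3]
grip_width: 0.0001
```

Request:
drive_tool(
  plan=[
    [[0.012,0.0008,0,0,0,0],[0.012,0.0008,0,0,0,0],[0.012,0.0008,0,0,0,0],[0.012,0.0008,0,0,0,0],[0.012,0.0008,0,0,0,0]],
  ],
)

```text
time_s: 55.75
position: [0.5365, 0.0083, 0.0319]
ee_rot: [-3.136, -0.109, 0.002]
wrist_force: [-1.8, 1.9, -1.4]
grip_width: 0.0001
```

Request:
drive_tool(
  plan=[
    [[0.012,0.0008,0,0,0,0],[0.012,0.0008,0,0,0,0],[0.012,0.0008,0,0,0,0],[0.012,0.0008,0,0,0,0],[0.012,0.0008,0,0,0,0]],
  ],
)

```text
time_s: 56.25
position: [0.5965, 0.0123, 0.032]
ee_rot: [-3.136, -0.109, 0.002]
wrist_force: [-2.2, 1.1, -1.5]
grip_width: -0.0002
```

```bash
python3 - <<'E'
from h import *
st()
E
```

```text
t 56.25 pos [0.5965 0.0123 0.032 ] rot [-3.136e+00 -1.090e-01  2.000e-03] q [0.02 0.56 1.83 0.   0.75 1.51] F [-2.2  1.1 -1.5] w -0.0002
```

Request:
drive_tool(
  plan=[
    [[0.008,0.0005,0,0,0,0],[0.008,0.0005,0,0,0,0],[0.008,0.0005,0,0,0,0],[0.006,0.0004,0,0,0,0],[0.005,0.0003,0,0,0,0]],
  ],
)

```text
time_s: 56.75
position: [0.6292, 0.0143, 0.0319]
ee_rot: [-3.136, -0.109, 0.008]
wrist_force: [-7.9, -1.1, 5.8]
grip_width: 0.0005
```

Request:
drive_tool(
  plan=[
    [[0.004,0.0003,0,0,0,0],[0.004,0.0003,0,0,0,0],[0.003,0.0002,0,0,0,0]],
  ],
)

```text
time_s: 57.05
position: [0.6387, 0.015, 0.0316]
ee_rot: [-3.137, -0.109, 0.012]
wrist_force: [-18.8, -2.1, 14.2]
grip_width: -0.0
```

Request:
drive_tool(
  plan=[
    [[0.003,0.0002,0,0,0,0],[0.003,0.0002,0,0,0,0]],
  ],
)

```text
time_s: 57.25
position: [0.6387, 0.0151, 0.0308]
ee_rot: [-3.136, -0.109, 0.031]
wrist_force: [-39.0, -2.5, 26.8]
grip_width: 0.0005
```

It has hit a hard stop, as expected at home. I back off and check.

Request:
drive_tool(
  plan=[
    [[-0.01,-0.0006,0,0,0,0],[-0.02,-0.001,0,0,0,0],[-0.03,-0.002,0,0,0,0],[-0.04,0,0.02,0,0,0],[-0.05,0,0.05,0,0,0]],
  ],
)

```text
time_s: 57.75
position: [0.5098, 0.0119, 0.0861]
ee_rot: [-3.136, -0.109, 0.006]
wrist_force: [-0.4, 0.3, 0.9]
grip_width: -0.0003
```

Request:
drive_tool(
  plan=[
    [[-0.05,0,0.05,0,0,0],[-0.02,-0.03,0.05,0,0,0],[-0.02,-0.04,0.05,0,0,0],[0,-0.04,0.03,0,0,0],[0,0,0,0,0,0]],
  ],
)

```text
time_s: 58.25
position: [0.4489, -0.086, 0.2355]
ee_rot: [3.139, 0.105, 0.014]
wrist_force: [-0.0, -0.0, -0.3]
grip_width: 0.0001
```

```bash
python3 - <<'E'
from h import *
st()
im,d,P,K,V=look("scene","sc30.png")
Z=P[...,2]
x=np.array([.998,.066]);y=np.array([-.066,.998])
a=(P[...,:2]-[.682,.0175])@x;b=(P[...,:2]-[.682,.0175])@y
m=(Z>.08)&(Z<.09)&(a>-.05)&(abs(b)<.13); print("unit face a(1%)",np.percentile(a[m],1).round(4))
m=(Z>.055)&(Z<.073)&(a>-.26)&(a<-.004)&(abs(b)<.12); print("rim/front pts a range",np.round(np.percentile(a[m],[1,50,99]),4),m.sum())
m=(Z>.025)&(Z<.05)&(a>-.26)&(a<-.004)&(abs(b)<.03); print("knob a",np.round(np.percentile(a[m],[1,50]),4) if m.any() else None)
look("side","sd30.png"); look("wrist","w30.png")
A=cv2.imread("pics/sc30.png");B=cv2.imread("pics/sd30.png")
cv2.imwrite("pics/j30.png",np.hstack([cv2.resize(A[60:330,60:410],(400,309)),cv2.resize(B[100:384,60:400],(400,309))]))
E
```

```text
t 58.25 pos [ 0.4489 -0.086   0.2355] rot [3.139 0.105 0.014] q [-0.19  0.08  1.98  0.    1.08  1.31] F [-0.  -0.  -0.3] w 0.0001
unit face a(1%) 0.0033
rim/front pts a range [-0.0269 -0.0079 -0.0042] 157
knob a [-0.0302 -0.0219]
```

View pics/j30.png

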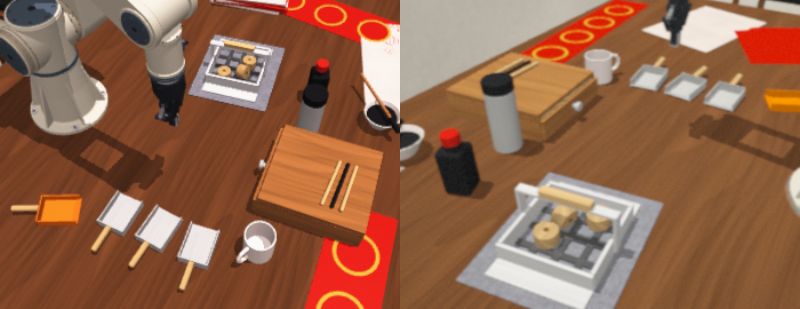

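```bash
python3 -c "
from station import ctrl
print(ctrl.sign_off())"
```

```text
the job is handed in; nothing more can be done
None
```

I sorted the beads in the order asked and handed the job in at about 58 s. No verdict was reported.

- **Beads:** I tipped all three steel scoops (3 big beads, 5 small) into the sieve on the open drawer, then shook it about 12 mm above the rim; the harder shakes went up to about 24 mm. After I moved the sieve away, depth readings showed all 5 small beads in the drawer, and only the 3 big ones in the sieve. One big bead stayed tipped through the shaking; depth readings showed it lying on its side with nothing under it.
- **Sieve:** it stands on the felt pad, within a few millimetres of the middle by measurement, turned to line up with the pad.
- **Scoops:** all three lie level and empty at their original places. I let them down from about 1–3 mm above the table. I did not touch the orange look-alike.
- **Drawer:** it went in until a hard stop at about 39 N along the push (about 47 N in all at the wrist). After I backed off, the front stood about 12 mm before the unit's face and the knob about 30 mm, as expected with the drawer home. I infer the catch has taken from that; I had no direct reading of it.
- **Bystanders:** the flask, mug and ink bottle look unmoved in the last pictures. I did not measure them again.

No check failed or disagreed. The last measurements are good to about 2–4 mm.

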